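# Pair up the setup blocks and pack their case

## Robot

A 6-joint arm with a two-finger parallel gripper is mounted at the origin on a cart in front of the work surface, level with it; the furniture and walls round the work are solid. World frame = base frame: x ahead of the robot, y to its left, z up, the work surface at z = 0. Lengths are in m, angles in rad, forces in N, time in s.
With the tool pointing down it reaches from about 0.25 to 0.725 m from the base axis. Payload 9.7 kg.
Tool frame: the origin (TCP) lies between the finger pads; the fingertips stand 17 mm ahead of it and the grasp point (between the pads) lies 2 mm behind it (manip.tip_reach is the distance from the TCP to the fingertips, in m); z points along the fingers, y is the line along which they close (so a half turn about z gives the same grasp; the last joint's range is limited). The gripper opens to 85 mm and grips with 20 to 120 N. Pads are 22 mm wide; open, the fingers measure 114 mm over their backs; the gripper's body (76 mm by 85 mm) begins 54 mm behind the grasp point. The pads swing forward as they close: fully open they stand 13 mm farther back than shut.
Start: joints at [-1.202, 0.087, 0.176, 1.66, 0, 1.571], TCP at [0.198, -0.513, 0.248] pointing down, gripper open.
Joint ranges: [-3.13, 3.13], [-0.85, 1.81], [-1.15, 1.24], [-2.2, 2.28], [-1.44, 1.52], [-3.14, 3.14]. Speed limits (rad/s): [2.22, 2.22, 2.57, 3.14, 3.14, 3.14].

## Interface

Orientations are given as a unit quaternion [w, x, y, z].
In Python, from station import manip gives the robot as it stands.
- The arm moves only by the tool carry_out, never from a script. Its argument "increments" is a list of rows, each an object with "hand": the closure, from 0 (fully open) to 1 (shut); "slide": the shift along the tool's x, y, z as a fraction of full scale, a list of three; "twist": the turn, a rotation vector about the tool's x, y, z as a fraction of full scale, a list of three. A call has 1 to 20 rows; each row is the pose to reach, as a shift and turn from the pose commanded when the call began, along the tool's axes at that moment, turning the shorter way round; what a row does not reach only later rows make up. Full scale, the value 1, is 0.12 m for a shift and 180 degrees for a turn. A row lasts 1/10 s, in which the tool goes at most 50 mm and 8.59 degrees, less where a joint would pass 70% of its speed; a pose out of reach is approached as far as the arm can. A call with a number of a shift or a turn outside -1 to 1 is refused whole. A call with a gripper value outside its range is refused whole. The fingers move at their own pace and stop on an object; "squeeze" is the grip in N (left out, the last holds). Time passes only in rows, so rows that repeat a pose let the fingers close. It gives the time, the measured TCP pose, the force, the opening and the grip force at its end, in the units of the state.
- manip.get_state(): the state, without advancing time (a new reading comes with each control period).
- manip.camera(name): name is "scene" or "top"; returns a dict with "image" (384x512x3 uint8, red, green, blue), "depth" (384x512 float32, m along the optical axis (not along the pixel's ray), 0 where there is no reading), "fx", "fy", "cx", "cy" (pixels), "R" (3x3) and "t" (3): a world point X has camera coordinates R X + t. Camera axes: x right, y down, z forward; pixel columns grow to the right and rows downward; lengths in m; the calibration is good to about 2 mm. A picture is of the moment at which its call begins.
- manip.sign_off(): hands the job in; it is judged then, once.
Trained networks look in the newest picture that a camera, given by its name, has taken for a name from the list of things; names that differ only in an ending like _2 or _b are one class to them, and where a whole thing is asked for, a point or a joint stands for the part that bears it (a point fixed in the world has none). Each returns a list of dicts, best first, with "p" (0 to 1); they miss things now and then, are a little off and sometimes report something else, mostly with a low value. They report only what shows in the picture. A call takes as long as a camera call.
- manip.boxes_of(camera, label): "extent" ([left, top, width, height] in pixels, round what is visible of it).
- manip.cut_out(camera, label): "pixels" (384x512 bool, what is visible of it) and "extent" ([left, top, width, height] in pixels, round what is visible of it).
- manip.spot_point(camera, label): "uv" ([column, row] in pixels: a listed point, or the origin of a listed thing).
The state is a dict: "time": time; "qpos": joint angles; "joint_velocities": joint speeds; "joint_torque": joint torques, N m; "position": TCP position; "tool_rot": TCP orientation; "wrist_force": force on the tool from outside, world axes, zero at the start; "torque": the same for the moment, N m; "grip_width": opening from 0.0 (shut) to 1.0 (fully open); "grip_force": force on a finger pad.
Only numpy, scipy, OpenCV 4.12 (cv2) and the standard library are available. Lean on these libraries where they do the work, as an engineer would, in place of code of your own. Each camera call takes 0.05 s, during which the arm holds its last target. There are 200 camera calls.

## Task

Put the setup blocks that lie about the bench back in their fitted case: find the two of each matched pair, slide them together side against side so that they fit their pocket as one, and stand them upright and fully down in the pocket made for their kind; a block whose mate is out goes into its pocket alone. When all are in, shut the lid. Leave the other things on the bench where they are.

Things in the scene. Friction and masses are not known exactly. Their poses are not given: they have to be found in the camera images.
- thin_parallel_1: Thin parallel bar of bright metal with three round holes along its side, 80 long x 15 wide x 40 high, about 0.13 kg, standing on its narrow edge. Origin at the centre of its underside; x runs along its length, y across its width, z up. It starts upright. There are up to two of them, _1 and _2, alike in every way: a matched pair. Some second ones are absent (None).
- thin_parallel_2: The mate of thin_parallel_1, same form, sizes and axes; may be absent.
- thick_parallel_1: Thick parallel bar of bright metal with two large round holes along its side, 60 long x 25 wide x 40 high, about 0.16 kg, standing on its narrow edge. Origin at the centre of its underside; x runs along its length, y across its width, z up. It starts upright. There are up to two of them, _1 and _2, alike in every way: a matched pair. Some second ones are absent (None).
- thick_parallel_2: The mate of thick_parallel_1, same form, sizes and axes; may be absent.
- vee_block_1: Tan anodised V-block, 65 long x 25 wide x 40 high, about 0.15 kg, a 90 degree V-groove 14 deep along the middle of its top (3 mm lips at the sides) and flat sides. Origin at the centre of its underside; x runs along its length, y across its width, z up. It starts upright. There are up to two of them, _1 and _2, alike in every way: a matched pair. Some second ones are absent (None).
- vee_block_2: The mate of vee_block_1, same form, sizes and axes; may be absent.
- block_123_1: Dark grey setup block drilled with many holes, 75 long x 25 wide x 50 high, about 0.2 kg, standing on its 75 x 25 side. Origin at the centre of its underside; x runs along its length, y across its width, z up. It starts upright. There are up to two of them, _1 and _2, alike in every way: a matched pair. Some second ones are absent (None).
- block_123_2: The mate of block_123_1, same form, sizes and axes; may be absent.
- case: Fitted wooden case, 157 (its x) x 194 (its y), fixed; origin under its centre, z up, turned by up to 7 degrees. Four pockets in two lanes, long side along the case's y, floors 8 and all rims 29 above the bench (21 deep): every block stands 19 or more out of its pocket. The lanes are 23 apart. A pocket takes one kind: two mates pressed together, with 5 mm spare in width and 9 in length.
- pocket_thin (a point): Centre of the floor of the thin parallels' pocket (35 x 89), in the lane nearer the robot, away from the lid's hinge, at (-39, -40.5, 8) in the case. Axes as the case's; the blocks' length goes along its y.
- pocket_thick (a point): Centre of the floor of the thick parallels' pocket (55 x 69), in the lane nearer the robot, next to the lid's hinge, at (-39, 50.5, 8) in the case. Axes as the case's; the blocks' length goes along its y.
- pocket_vee (a point): Centre of the floor of the V-blocks' pocket (55 x 74), in the far lane, away from the lid's hinge, at (39, -48, 8) in the case. Axes as the case's; the blocks' length goes along its y.
- pocket_123 (a point): Centre of the floor of the drilled blocks' pocket (55 x 84), in the far lane, next to the lid's hinge, at (39, 43, 8) in the case. Axes as the case's; the blocks' length goes along its y.
- case_lid (a joint): Angle of the lid, rad: 0 shut, 1.6 fully open; starts at about 1.55, upright along the case's left edge. A 44 mm deep wooden box lid, 157 x 194, 0.35 kg, hinged along the case's left (+y) edge at (0, 97, 29) in the case, axis along the case's x. Turns freely: rests on its stop above about 1.25 rad, falls shut once tipped below that. Close it by pushing its outer face from the left.
- lid_back (a point): Point on the outer face of the lid, 150 mm from the hinge line and midway along it; a good place to push. Its z axis points out of the lid's outer face, its -y from the hinge to the free edge (44 mm further).
- vice_rear (a point): Middle of the rear edge of the bench vice's foot, at bench height. The vice (114 high, fixed) reaches 245 from here towards the robot and 65 to either side.
- caliper: Digital caliper lying behind the work, 69 x 250 x 15. Bystander. Origin under its middle.
- marker_red: Red felt marker lying behind the work on the right, 18 x 131 x 16. Bystander. Origin under its middle.
- tape_black: Roll of black tape lying flat, 63 across x 19. Bystander. Origin under its centre.
- bush_brass: Brass bush standing upright, 26 across x 29. Bystander. Origin under its centre.
- nut_driver: Green-handled nut driver lying at the bench's left edge, 29 x 195 x 31. Bystander. Origin under its middle.

How it is judged:
On the way, in this order (a step that is already met when the one before it is completed fails the run):
1. with the lid still open, every block stands fully down in its pocket, mates side against side (horizontal distance between thin_parallel_1 and thin_parallel_2 below 0.018 m and horizontal distance between each of thin_parallel_1, thin_parallel_2 and pocket_thin below 0.0165 m and z of each of thin_parallel_1, thin_parallel_2 in the frame of pocket_thin below 0.004 m and angle between each of thin_parallel_1, thin_parallel_2, thick_parallel_1, thick_parallel_2, vee_block_1, vee_block_2, block_123_1, block_123_2's own z axis and vertical below 0.08 rad and horizontal distance between thick_parallel_1 and thick_parallel_2 below 0.028 m and horizontal distance between each of thick_parallel_1, thick_parallel_2 and pocket_thick below 0.0215 m and z of each of thick_parallel_1, thick_parallel_2 in the frame of pocket_thick below 0.004 m and horizontal distance between vee_block_1 and vee_block_2 below 0.028 m and horizontal distance between each of vee_block_1, vee_block_2 and pocket_vee below 0.0215 m and z of each of vee_block_1, vee_block_2 in the frame of pocket_vee below 0.004 m and horizontal distance between block_123_1 and block_123_2 below 0.028 m and horizontal distance between each of block_123_1, block_123_2 and pocket_123 below 0.0215 m and z of each of block_123_1, block_123_2 in the frame of pocket_123 below 0.004 m and value of joint case_lid above 0.6 rad), for 0.2 s.
2. the lid is shut (value of joint case_lid below 0.04 rad), for 0.2 s.
At the end, for the whole second after the job is handed in: Each block present stands upright (0.08 rad) on the floor of its kind's pocket (within 4 mm; centre within half its width + 9 mm of the pocket's); mates' centres at most their width + 7 mm apart (+ 3 mm just before the lid is shut); the lid is shut (under 0.04 rad) (horizontal distance between thin_parallel_1 and thin_parallel_2 below 0.022 m and horizontal distance between each of thin_parallel_1, thin_parallel_2 and pocket_thin below 0.0165 m and z of each of thin_parallel_1, thin_parallel_2 in the frame of pocket_thin below 0.004 m and angle between each of thin_parallel_1, thin_parallel_2, thick_parallel_1, thick_parallel_2, vee_block_1, vee_block_2, block_123_1, block_123_2's own z axis and vertical below 0.08 rad and horizontal distance between thick_parallel_1 and thick_parallel_2 below 0.032 m and horizontal distance between each of thick_parallel_1, thick_parallel_2 and pocket_thick below 0.0215 m and z of each of thick_parallel_1, thick_parallel_2 in the frame of pocket_thick below 0.004 m and horizontal distance between vee_block_1 and vee_block_2 below 0.032 m and horizontal distance between each of vee_block_1, vee_block_2 and pocket_vee below 0.0215 m and z of each of vee_block_1, vee_block_2 in the frame of pocket_vee below 0.004 m and horizontal distance between block_123_1 and block_123_2 below 0.032 m and horizontal distance between each of block_123_1, block_123_2 and pocket_123 below 0.0215 m and z of each of block_123_1, block_123_2 in the frame of pocket_123 below 0.004 m and value of joint case_lid below 0.04 rad); the robot touches nothing.
It fails at once if the caliper is moved more than 6 cm (distance of caliper from where it was at the start of the episode above 0.06 m).
It fails at once if the marker red is moved more than 6 cm (distance of marker_red from where it was at the start of the episode above 0.06 m).
It fails at once if the tape black is moved more than 6 cm (distance of tape_black from where it was at the start of the episode above 0.06 m).
It fails at once if the bush brass is moved more than 6 cm (distance of bush_brass from where it was at the start of the episode above 0.06 m).
It fails at once if the nut driver is moved more than 6 cm (distance of nut_driver from where it was at the start of the episode above 0.06 m).
Of thin_parallel_2, thick_parallel_2, vee_block_2, block_123_2 only 2 to 3 are there at a start; the rules pass over those that are not, and their reading is None.
At some moment in a run one of vee_block_1, vee_block_2 may be knocked a few centimetres aside while the robot is not near it.
It also fails if it takes over 208 s, if anything falls off the work surface, if the arm or the gripper's body presses on something with over 40 N, if the wrist force passes 120 N, or if a joint passes its speed limit or range.

## Working session

There is one attempt and no reset: what is moved stays moved. The work goes in short steps, Python scripts to look and compute and a tool call to move; the robot and the scene stay as the last step left them, time stands still between calls to the robot, and variables do not carry over. Pictures are saved under pics/ and viewed, at most 14 in all, crops included, and the job is handed in when it is done.

Besides the shell and the picture viewer there is one more tool, called by a JSON object that holds its "op" and its "data", one argument or row to a line. carry_out: Moves the arm, as the interface text tells. Shift numbers are shares of 0.12 m and turn numbers shares of 180 degrees, none past 1 either way. Its arguments: {"type":"object","properties":{"increments":{"type":"array"},"squeeze":{"type":"number"}},"required":["increments"]}

```bash
mkdir -p pics; ls; python3 - <<'E'
from station import manip
import cv2
for n in("scene","top"):
    c=manip.camera(n); cv2.imwrite(f"pics/{n}0.png",c["image"][:,:,::-1])
    print(n,c["fx"],c["cx"],c["cy"],c["R"].round(3).tolist(),c["t"].round(3).tolist())
s=manip.get_state();print({k:v for k,v in s.items()})
print(manip.tip_reach)
E
```

```text
pics
scene 412.352794637799 251.22066837471726 192.71016861638537 [[0.524, -0.851, -0.008], [-0.484, -0.291, -0.825], [0.7, 0.436, -0.565]] [-0.256, 0.339, 0.996]
top 487.4345400638121 254.9555306388918 189.12851000722142 [[0.022, -1.0, -0.018], [-0.998, -0.021, -0.051], [0.05, 0.019, -0.999]] [0.034, 0.495, 1.378]
{'time': 0.1, 'qpos': array([-1.20201200e+00,  8.74066174e-02,  1.75217913e-01,  1.65978569e+00,
        1.84834321e-05,  1.57081419e+00]), 'joint_velocities': array([-0.00169944, -0.00139081,  0.00299957,  0.00141625,  0.00066233,
        0.00084891]), 'joint_torque': array([-7.74133259e-04, -5.21561229e+01,  4.65653837e+01,  1.59864564e-02,
        3.27094511e-07, -5.06741443e-06]), 'position': array([ 0.19820551, -0.51285386,  0.24765543]), 'tool_rot': array([-5.80741786e-04,  9.83049346e-01,  1.83340221e-01, -9.89188767e-05]), 'wrist_force': array([ 0.12915116, -0.39624811, -0.27140366]), 'torque': array([-0.03509941,  0.03163449,  0.04434317]), 'grip_force': 0.0, 'grip_width': 1.0010374882581141}
0.017
```

View pics/top0.png

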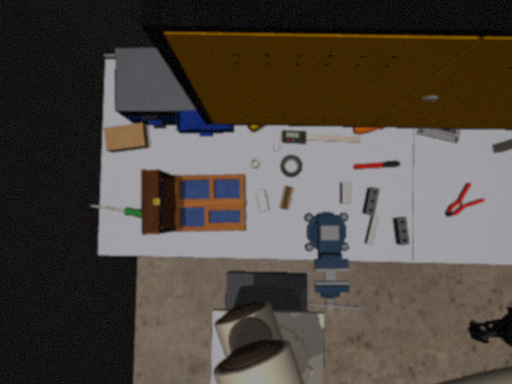

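View pics/scene0.png

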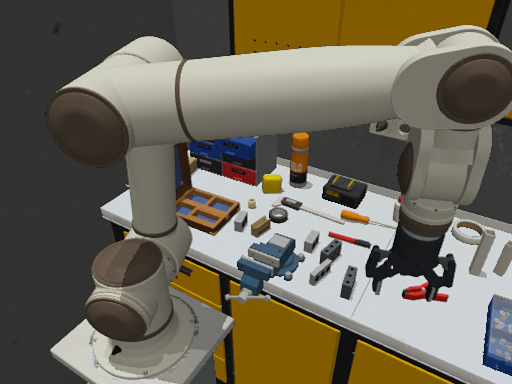

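The top view shows the case at (210,203) with its lid upright on the left at (150,202). The blocks are light (263,200), tan (287,197), light (346,191), dark (371,200), light (372,230) and dark (401,230). The vice is at (328,235).

```bash
cat > h.py <<'E'
from station import manip
import numpy as np, cv2
def cloud(c):
    v,u=np.mgrid[:384,:512]; d=c["depth"]
    P=np.stack([(u-c["cx"])/c["fx"]*d,(v-c["cy"])/c["fy"]*d,d],-1)
    W=(P-c["t"])@c["R"]   # R^T (P-t)
    W[d==0]=np.nan
    return W
def proj(c,X):
    p=c["R"]@np.asarray(X)+c["t"]; return p[0]/p[2]*c["fx"]+c["cx"],p[1]/p[2]*c["fy"]+c["cy"]
def rect(xy):
    (cx,cy),(w,h),a=cv2.minAreaRect(np.asarray(xy,np.float32)*1000)
    if w<h: w,h,a=h,w,a+90
    return cx,cy,w,h,(a+90)%180-90   # mm, long axis angle deg vs world x
E
python3 - <<'E'
from h import *
c=manip.camera("top"); W=cloud(c)
np.savez("top0.npz",W=W,img=c["image"])
# bench plane check
r=W[(abs(W[...,0]-.45)<.25)&(abs(W[...,1]+.1)<.4)]
print("bench z med",np.nanmedian(r[:,2]))
z=W[...,2]
m=((z>.022)&(z<.075)&(W[...,0]>.2)&(W[...,0]<.75)).astype(np.uint8)
n,l,st,ce=cv2.connectedComponentsWithStats(m,connectivity=4)
for i in range(1,n):
    if st[i,4]<15: continue
    p=W[l==i]; zt=np.median(p[:,2]); q=p[p[:,2]>zt-.008]
    print(ce[i].round(),st[i,4],"ztop %.3f"%zt,np.round(rect(q[:,:2]),1), c["image"][l==i].mean(0).round())
for k in("thin_parallel_1","thick_parallel_1","vee_block_1","block_123_1"):
    print(k,[(np.round(b["extent"]).tolist(),round(b["p"],2)) for b in manip.boxes_of("top",k)])
for k in("pocket_thin","pocket_thick","pocket_vee","pocket_123","case"):
    for b in manip.spot_point("top",k)[:1]:
        u,v=np.array(b["uv"]); zz={"case":0}.get(k,.008)
        R,t=c["R"],c["t"]; o=-R.T@t; d=R.T@np.array([(u-c["cx"])/c["fx"],(v-c["cy"])/c["fy"],1])
        print(k,b["p"],(u,v),(o+d*(zz-o[2])/d[2]).round(4))
im=cv2.resize(c["image"][140:260,85:425,::-1],None,fx=2.35,fy=2.35,interpolation=cv2.INTER_CUBIC); cv2.imwrite("pics/crop1.png",im)
E
```

```text
bench z med 0.5174178600285417
[ 56. 192.] 1567 ztop 0.050 [475.2 601.3 549.    7.1  -0. ] [20. 19. 18.]
[125. 137.] 1038 ztop 0.050 [634.9 407.3 129.   70.7 -80.9] [130. 101.  71.]
[168. 123.] 54 ztop 0.048 [673.5 290.2  42.7   2.5 -88.1] [21. 22. 30.]
[253. 128.] 58 ztop 0.051 [663.5  50.   33.3  10.1 -87. ] [93. 76. 31.]
[362. 130.] 88 ztop 0.027 [ 666.2 -260.1   59.3   15.1  -89.1] [141.  74.  21.]
[449. 130.] 36 ztop 0.036 [ 668.5 -494.1   39.6    5.5   79.9] [62. 58. 57.]
[500. 147.] 91 ztop 0.049 [ 622.6 -633.    27.1   13.2   30.7] [69. 65. 60.]
[253. 163.] 41 ztop 0.029 [567.2  51.4  23.2  22.7   1.1] [144. 142. 132.]
[198. 204.] 2833 ztop 0.031 [451.6 191.9 235.2 159.5 -88.1] [97. 62. 38.]
[345. 193.] 228 ztop 0.040 [ 488.6 -208.3   59.    25.9    1.1] [137. 133. 131.]
[286. 198.] 211 ztop 0.035 [471.4 -42.1  64.8  25.  -11.4] [101.  85.  64.]
[371. 212.] 506 ztop 0.046 [ 426.  -278.   157.7   37.7    0. ] [92. 90. 90.]
[261. 200.] 195 ztop 0.040 [461.4  25.5  59.5  25.1  13.1] [156. 155. 153.]
[473. 203.] 15 ztop 0.024 [ 469.6 -568.3   17.4    7.3  -53.8] [149.  49.  46.]

[... 387 characters left out ...]

thin_parallel_1 [([143.0, 170.0, 101.0, 68.0], 0.71), ([361.0, 215.0, 17.0, 30.0], 0.63)]
thick_parallel_1 [([258.0, 189.0, 9.0, 23.0], 0.67), ([339.0, 183.0, 13.0, 20.0], 0.56)]
vee_block_1 [([279.0, 187.0, 16.0, 22.0], 0.52)]
block_123_1 [([366.0, 189.0, 12.0, 31.0], 0.87), ([392.0, 214.0, 17.0, 32.0], 0.85)]
pocket_thin 0.78 (np.float64(223.6), np.float64(215.9)) [0.4158 0.1326 0.008 ]
pocket_thick 0.92 (np.float64(193.5), np.float64(216.1)) [0.4134 0.2188 0.008 ]
pocket_vee 0.77 (np.float64(227.4), np.float64(189.8)) [0.4907 0.1236 0.008 ]
pocket_123 0.79 (np.float64(195.5), np.float64(188.1)) [0.4937 0.2153 0.008 ]
case 0.61 (np.float64(211.0), np.float64(205.2)) [0.4457 0.1704 0.    ]
```

View pics/crop1.png

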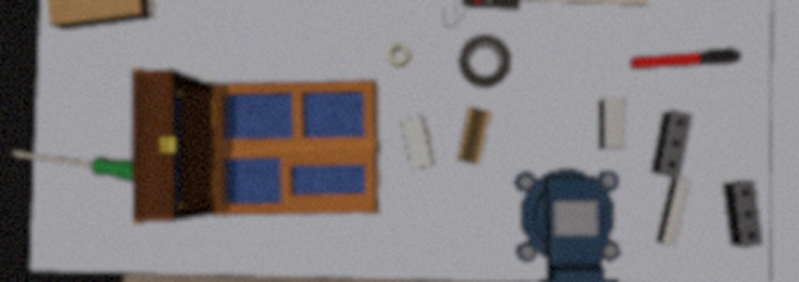

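The crop confirms six blocks: two thick, two 123, one thin and one vee. The lid is open on the left. Next I'll refine the poses of the blocks and the case.

```bash
cat >> h.py <<'E'
def onplane(c,uv,z):
    uv=np.atleast_2d(uv).astype(float); R,t=c["R"],c["t"]; o=-R.T@t
    d=np.c_[(uv[:,0]-c["cx"])/c["fx"],(uv[:,1]-c["cy"])/c["fy"],np.ones(len(uv))]@R
    return (o+d*((z-o[2])/d[:,2])[:,None])[:,:2]
def pca(xy):
    m=xy.mean(0); e,V=np.linalg.eigh(np.cov((xy-m).T)); a=np.degrees(np.arctan2(V[1,1],V[0,1]))
    return np.round([*(m*1000),(a+90)%180-90,np.sqrt(12*e[1])*1000,np.sqrt(12*e[0])*1000],1)
def blocks(c,lo,hi,zt,xr=(.3,.6),yr=(-.5,.08)):
    W=cloud(c); m=((W[...,2]>lo)&(W[...,2]<hi)&(W[...,0]>xr[0])&(W[...,0]<xr[1])&(W[...,1]>yr[0])&(W[...,1]<yr[1])).astype(np.uint8)
    n,l,st,ce=cv2.connectedComponentsWithStats(m,connectivity=4); out=[]
    for i in range(1,n):
        if st[i,4]<60: continue
        v,u=np.nonzero(l==i); out.append((st[i,4],pca(onplane(c,np.c_[u,v],zt))))
    return out
PK={"thin":(-39,-40.5),"thick":(-39,50.5),"vee":(39,-48),"123":(39,43)}
def casefit(c):
    W=cloud(c); m=((W[...,2]<.025)&(W[...,0]>.33)&(W[...,0]<.56)&(W[...,1]>.04)&(W[...,1]<.30)).astype(np.uint8)
    n,l,st,ce=cv2.connectedComponentsWithStats(m,connectivity=4); r=[]
    for i in range(1,n):
        if 150<st[i,4]<900:
            v,u=np.nonzero(l==i); r.append((st[i,4],pca(onplane(c,np.c_[u,v],.029))))
    return r
E
python3 - <<'E'
from h import *
c=manip.camera("top")
print("h50",*blocks(c,.0455,.056,.05),sep="\n")
print("h40",*blocks(c,.033,.0445,.04),sep="\n")
print("case",*casefit(c),sep="\n")
E
```

```text
h50
(np.int32(237), array([ 466.9, -278.8,  -10.5,   74.3,   25.8]))
(np.int32(244), array([ 385.2, -363.7,    8.6,   75.5,   26. ]))
h40
(np.int32(191), array([ 487.6, -208.4,    2.8,   60.7,   27.1]))
(np.int32(61), array([471.7, -51.1, -10.2,  62.3,   8.3]))
(np.int32(180), array([461.5,  26. ,  13.1,  60.4,  25. ]))
(np.int32(166), array([ 386.2, -282.1,  -12.7,   81.2,   17. ]))
case
(np.int32(567), array([489.6, 217. , -88. ,  83.3,  55.6]))
(np.int32(510), array([492.8, 125.4, -89.6,  74. ,  55. ]))
(np.int32(457), array([411. , 221.2, -86.6,  68.1,  54. ]))
(np.int32(391), array([414.8, 129.6, -88.2,  90. ,  34.7]))
```

```bash
cat >> h.py <<'E'
def pose():
    s=manip.get_state(); w,x,y,z=s["tool_rot"]
    from scipy.spatial.transform import Rotation as Ro
    M=Ro.from_quat([x,y,z,w]).as_matrix()
    return s,np.array(s["position"]),np.degrees(np.arctan2(M[1,0],M[0,0])),M
def plan(wps,start=None):
    """wps: (x,y,z mm, yaw deg); prints slide/twist for one call each segment (<=0.12 m), relative to call begin"""
    s,p,yaw,M=pose(); print("t %.1f"%s["time"],"pose",(p*1000).round(1),"yaw %.2f"%yaw,"tilt",M[:2,2].round(4),"grip",round(float(s["grip_width"]),3),round(float(s["grip_force"]),1),"F",s["wrist_force"].round(1))
    if start is not None: p,yaw=np.array(start[:3])/1000,start[3]
    for w in wps:
        q=np.array(w[:3])/1000; 
        while True:
            d=q-p; a=np.radians(yaw); ca,sa=np.cos(a),np.sin(a)
            t=np.array([d[0]*ca+d[1]*sa,d[0]*sa-d[1]*ca,-d[2]])/.12
            k=max(1,int(np.ceil(abs(t).max()-1e-9))); dy=(w[3]-yaw)/k
            n=int(max(np.ceil(np.linalg.norm(d)/k/.05),np.ceil(abs(dy)/8.59)))
            print("slide",(t/k).round(3).tolist(),"twist z",round(-dy/180,4),"rows>=",n,"->",((p+d/k)*1000).round(),round(yaw+dy,1))
            p=p+d/k; yaw+=dy
            if k==1: break
E
python3 - <<'E'
from h import *
plan([(466.9,-278.8,150,-10.5),(466.9,-278.8,30,-10.5),(466.9,-278.8,100,-10.5),(392,-409.3,100,8.6),(392,-409.3,31,8.6)])
E
```

```text
t 0.7 pose [ 198.3 -513.   248.3] yaw 21.13 tilt [ 0. -0.] grip 0.999 0.0 F [-0.3  0.3  0.3]
slide [0.931, -0.338, 0.273] twist z 0.0586 rows>= 3 -> [ 288. -435.  216.] 10.6
slide [0.853, -0.502, 0.273] twist z 0.0586 rows>= 3 -> [ 377. -357.  183.] 0.0
slide [0.747, -0.65, 0.273] twist z 0.0586 rows>= 3 -> [ 467. -279.  150.] -10.5
slide [0.0, -0.0, 1.0] twist z -0.0 rows>= 3 -> [ 467. -279.   30.] -10.5
slide [0.0, -0.0, -0.583] twist z -0.0 rows>= 2 -> [ 467. -279.  100.] -10.5
slide [-0.208, 0.592, -0.0] twist z -0.0531 rows>= 2 -> [ 429. -344.  100.] -0.9
slide [-0.303, 0.549, -0.0] twist z -0.0531 rows>= 2 -> [ 392. -409.  100.] 8.6
slide [0.0, 0.0, 0.575] twist z -0.0 rows>= 2 -> [ 392. -409.   31.] 8.6
```

{"op": "carry_out", "data": {
  "increments": [
    {"hand": 0.3, "slide": [0.931, -0.338, 0.273], "twist": [0, 0, 0.0586]},
    {"hand": 0.3, "slide": [0.931, -0.338, 0.273], "twist": [0, 0, 0.0586]},
    {"hand": 0.3, "slide": [0.931, -0.338, 0.273], "twist": [0, 0, 0.0586]},
    {"hand": 0.3, "slide": [0.931, -0.338, 0.273], "twist": [0, 0, 0.0586]},
    {"hand": 0.3, "slide": [0.931, -0.338, 0.273], "twist": [0, 0, 0.0586]}
  ],
  "squeeze": 60
}}

```text
time: 1.15
position: [0.2881, -0.4347, 0.2156]
tool_rot: [0.0, 0.996, 0.093, -0.0]
wrist_force: [0.7, 0.1, -0.2]
grip_width: 0.698
grip_force: 0.0
```

{"op": "carry_out", "data": {
  "increments": [
    {"hand": 0.3, "slide": [0.853, -0.502, 0.273], "twist": [0, 0, 0.0586]},
    {"hand": 0.3, "slide": [0.853, -0.502, 0.273], "twist": [0, 0, 0.0586]},
    {"hand": 0.3, "slide": [0.853, -0.502, 0.273], "twist": [0, 0, 0.0586]},
    {"hand": 0.3, "slide": [0.853, -0.502, 0.273], "twist": [0, 0, 0.0586]},
    {"hand": 0.3, "slide": [0.853, -0.502, 0.273], "twist": [0, 0, 0.0586]}
  ]
}}

```text
time: 1.65
position: [0.3772, -0.3574, 0.183]
tool_rot: [0.0, 1.0, 0.0, -0.0]
wrist_force: [-0.5, 0.1, -0.5]
grip_width: 0.702
grip_force: 0.0
```

{"op": "carry_out", "data": {
  "increments": [
    {"hand": 0.3, "slide": [0.747, -0.65, 0.273], "twist": [0, 0, 0.0586]},
    {"hand": 0.3, "slide": [0.747, -0.65, 0.273], "twist": [0, 0, 0.0586]},
    {"hand": 0.3, "slide": [0.747, -0.65, 0.273], "twist": [0, 0, 0.0586]},
    {"hand": 0.3, "slide": [0.747, -0.65, 0.273], "twist": [0, 0, 0.0586]},
    {"hand": 0.3, "slide": [0.747, -0.65, 0.273], "twist": [0, 0, 0.0586]},
    {"hand": 0.3, "slide": [0.747, -0.65, 0.273], "twist": [0, 0, 0.0586]}
  ]
}}

```text
time: 2.25
position: [0.4663, -0.2803, 0.1507]
tool_rot: [0.0, 0.996, -0.093, 0.0]
wrist_force: [-0.7, -0.3, 0.1]
grip_width: 0.703
grip_force: 0.0
```

```bash
python3 - <<'E'
from h import *
plan([(466.9,-278.8,30,-10.5)])
E
```

```text
t 2.2 pose [ 466.3 -280.3  150.7] yaw -10.62 tilt [ 0.0006 -0.0007] grip 0.703 0.0 F [-0.7 -0.3  0.1]
slide [0.001, -0.007, 0.503] twist z -0.0003 rows>= 2 -> [ 467. -280.   90.] -10.6
slide [0.001, -0.007, 0.503] twist z -0.0003 rows>= 2 -> [ 467. -279.   30.] -10.5
```

{"op": "carry_out", "data": {
  "increments": [
    {"hand": 0.3, "slide": [0, -0.012, 0.4], "twist": [0, 0, 0]},
    {"hand": 0.3, "slide": [0, -0.012, 0.8], "twist": [0, 0, 0]},
    {"hand": 0.3, "slide": [0, -0.012, 1.0], "twist": [0, 0, 0]},
    {"hand": 0.3, "slide": [0, -0.012, 1.0], "twist": [0, 0, 0]},
    {"hand": 1, "slide": [0, -0.012, 1.0], "twist": [0, 0, 0]},
    {"hand": 1, "slide": [0, -0.012, 1.0], "twist": [0, 0, 0]},
    {"hand": 1, "slide": [0, -0.012, 1.0], "twist": [0, 0, 0]},
    {"hand": 1, "slide": [0, -0.012, 1.0], "twist": [0, 0, 0]},
    {"hand": 1, "slide": [0, -0.012, 1.0], "twist": [0, 0, 0]},
    {"hand": 1, "slide": [0, -0.012, 1.0], "twist": [0, 0, 0]}
  ]
}}

```text
time: 3.25
position: [0.4684, -0.2786, 0.0326]
tool_rot: [0.001, 0.996, -0.092, 0.002]
wrist_force: [-1.2, -1.6, 6.2]
grip_width: 0.281
grip_force: 60.0
```

{"op": "carry_out", "data": {
  "increments": [
    {"hand": 1, "slide": [0, 0, -0.3], "twist": [0, 0, 0]},
    {"hand": 1, "slide": [0, 0, -0.6], "twist": [0, 0, 0]},
    {"hand": 1, "slide": [0, 0, -0.6], "twist": [0, 0, 0]},
    {"hand": 1, "slide": [0, 0, -0.6], "twist": [0, 0, 0]}
  ]
}}

```text
time: 3.65
position: [0.468, -0.2779, 0.1035]
tool_rot: [0.001, 0.996, -0.092, 0.001]
wrist_force: [-0.1, 0.4, -2.8]
grip_width: 0.282
grip_force: 59.5
```

```bash
python3 - <<'E'
from h import *
plan([(392,-409.3,102,8.6),(392,-409.3,31.5,8.6)])
E
```

```text
t 3.6 pose [ 468.  -277.9  103.5] yaw -10.51 tilt [ 0.0025 -0.0015] grip 0.282 59.5 F [-0.1  0.4 -2.8]
slide [-0.211, 0.596, 0.006] twist z -0.0531 rows>= 2 -> [ 430. -344.  103.] -1.0
slide [-0.307, 0.553, 0.006] twist z -0.0531 rows>= 2 -> [ 392. -409.  102.] 8.6
slide [0.0, 0.0, 0.587] twist z -0.0 rows>= 2 -> [ 392. -409.   32.] 8.6
```

{"op": "carry_out", "data": {
  "increments": [
    {"hand": 1, "slide": [-0.211, 0.596, 0], "twist": [0, 0, -0.053]},
    {"hand": 1, "slide": [-0.211, 0.596, 0], "twist": [0, 0, -0.053]},
    {"hand": 1, "slide": [-0.211, 0.596, 0], "twist": [0, 0, -0.053]}
  ]
}}

```text
time: 3.95
position: [0.4273, -0.3451, 0.1007]
tool_rot: [-0.0, 1.0, -0.009, -0.001]
wrist_force: [0.3, 0.4, -2.6]
grip_width: 0.288
grip_force: 59.9
```

{"op": "carry_out", "data": {
  "increments": [
    {"hand": 1, "slide": [-0.307, 0.553, 0], "twist": [0, 0, -0.053]},
    {"hand": 1, "slide": [-0.307, 0.553, 0], "twist": [0, 0, -0.053]},
    {"hand": 1, "slide": [-0.307, 0.553, 0], "twist": [0, 0, -0.053]},
    {"hand": 1, "slide": [-0.307, 0.553, 0], "twist": [0, 0, -0.053]},
    {"hand": 1, "slide": [-0.307, 0.553, 0.3], "twist": [0, 0, -0.053]},
    {"hand": 1, "slide": [-0.307, 0.553, 0.5], "twist": [0, 0, -0.053]},
    {"hand": 1, "slide": [-0.307, 0.553, 0.58], "twist": [0, 0, -0.053]},
    {"hand": 1, "slide": [-0.307, 0.553, 0.59], "twist": [0, 0, -0.053]},
    {"hand": 1, "slide": [-0.307, 0.553, 0.59], "twist": [0, 0, -0.053]}
  ]
}}

```text
time: 4.85
position: [0.3917, -0.4075, 0.0324]
tool_rot: [-0.0, 0.997, 0.075, -0.0]
wrist_force: [-4.4, 3.6, 6.7]
grip_width: 0.284
grip_force: 61.8
```

```bash
python3 - <<'E'
from h import *
plan([])
c=manip.camera("top"); print(*blocks(c,.0455,.056,.05),sep="\n")
cv2.imwrite("pics/a.png",cv2.resize(c["image"][150:290,300:460,::-1],None,fx=4,fy=4))
E
```

```text
t 4.8 pose [ 391.7 -407.5   32.4] yaw 8.61 tilt [-0.0003  0.0006] grip 0.284 61.8 F [-4.4  3.6  6.7]
(np.int32(69), array([ 416.8, -399.8,  -42.8,   27.4,   20.5]))
(np.int32(103), array([ 404.8, -359.8,   -9.4,   37.8,   25.6]))
(np.int32(66), array([ 358.9, -365.7,   64.6,   31.2,   22.1]))
```

View pics/a.png

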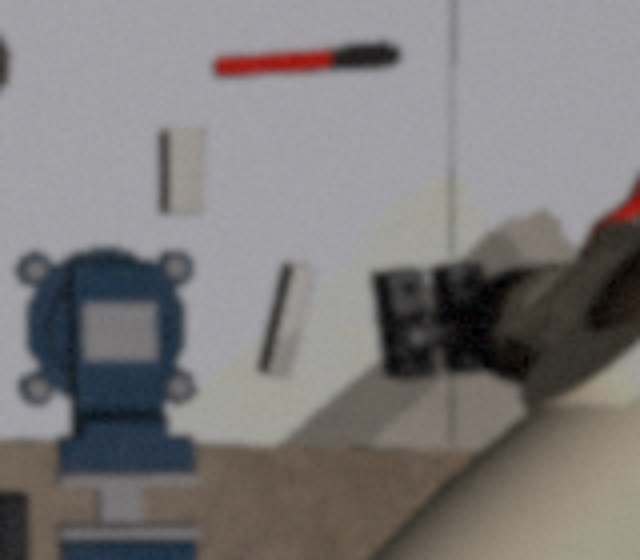

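The staged 123 block, at (460,320) in the crop, stands beside its mate at (400,325). I'll release it, back off and measure.

{"op": "carry_out", "data": {
  "increments": [
    {"hand": 0.64, "slide": [0, 0, 0], "twist": [0, 0, 0]},
    {"hand": 0.64, "slide": [0, 0, 0], "twist": [0, 0, 0]},
    {"hand": 0.64, "slide": [0, 0, 0], "twist": [0, 0, 0]},
    {"hand": 0.64, "slide": [0, 0, -0.3], "twist": [0, 0, 0]},
    {"hand": 0.64, "slide": [0, 0, -0.6], "twist": [0, 0, 0]},
    {"hand": 0, "slide": [-0.9, -0.3, -0.8], "twist": [0, 0, 0]},
    {"hand": 0, "slide": [-0.9, -0.3, -0.8], "twist": [0, 0, 0]},
    {"hand": 0, "slide": [-0.9, -0.3, -0.8], "twist": [0, 0, 0]},
    {"hand": 0, "slide": [-0.9, -0.3, -0.8], "twist": [0, 0, 0]}
  ]
}}

```text
time: 5.8
position: [0.278, -0.3895, 0.1282]
tool_rot: [0.001, 0.997, 0.074, 0.0]
wrist_force: [0.7, -0.1, 0.5]
grip_width: 0.993
grip_force: 0.0
```

```bash
python3 - <<'E'
from h import *
c=manip.camera("top"); b=blocks(c,.0455,.056,.05,yr=(-.46,-.3),xr=(.3,.48));print(*b,sep="\n")
W=cloud(c)
for (x0,y0) in((385,-364),(392,-407)):
    m=(W[...,2]>.04)&(W[...,2]<.058)&(abs(W[...,0]*1000-x0)<55)&(abs(W[...,1]*1000-y0)<21)
    v,u=np.nonzero(m); print(m.sum(),pca(onplane(c,np.c_[u,v],.05)))
plan([(376.6,-387.4,125,8.6)])
E
```

```text
(np.int32(244), array([ 390.3, -405.1,    9. ,   75.1,   25.7]))
(np.int32(239), array([ 384.1, -363.8,    8. ,   74.5,   26.1]))
270 [ 385.  -363.     8.6   75.2   27.4]
280 [ 389.8 -404.1    8.2   75.4   27.9]
t 5.8 pose [ 279.1 -389.7  127.7] yaw 8.48 tilt [ 0.0012 -0.0012] grip 1.0 0.0 F [-0.5 -0.  -0.9]
slide [0.806, 0.101, 0.022] twist z -0.0007 rows>= 2 -> [ 377. -387.  125.] 8.6
```

{"op": "carry_out", "data": {
  "increments": [
    {"hand": 0, "slide": [0.797, 0.092, 0.02], "twist": [0, 0, 0]},
    {"hand": 0, "slide": [0.797, 0.092, 0.02], "twist": [0, 0, 0]},
    {"hand": 0, "slide": [0.797, 0.092, 0.02], "twist": [0, 0, 0]},
    {"hand": 0, "slide": [0.797, 0.092, 0.02], "twist": [0, 0, 0]},
    {"hand": 0, "slide": [0.797, 0.092, 0.3], "twist": [0, 0, 0]},
    {"hand": 0, "slide": [0.797, 0.092, 0.55], "twist": [0, 0, 0]},
    {"hand": 0, "slide": [0.797, 0.092, 0.68], "twist": [0, 0, 0]},
    {"hand": 0, "slide": [0.797, 0.092, 0.68], "twist": [0, 0, 0]},
    {"hand": 0.3, "slide": [0.797, 0.092, 0.68], "twist": [0, 0, 0]},
    {"hand": 0.36, "slide": [0.797, 0.092, 0.68], "twist": [0, 0, 0]},
    {"hand": 1, "slide": [0.797, 0.092, 0.68], "twist": [0, 0, 0]},
    {"hand": 1, "slide": [0.797, 0.092, 0.68], "twist": [0, 0, 0]},
    {"hand": 1, "slide": [0.797, 0.092, 0.68], "twist": [0, 0, 0]},
    {"hand": 1, "slide": [0.797, 0.092, 0.68], "twist": [0, 0, 0]},
    {"hand": 1, "slide": [0.797, 0.092, 0.68], "twist": [0, 0, 0]}
  ],
  "squeeze": 80
}}

```text
time: 7.35
position: [0.3759, -0.3867, 0.0471]
tool_rot: [0.001, 0.997, 0.075, 0.001]
wrist_force: [-1.5, 0.0, 6.2]
grip_width: 0.569
grip_force: 83.6
```

```bash
python3 - <<'E'
from h import *
plan([(375,-387,190,8.5),(440,0,190,92.2),(490,204.5,160,92.2)])
E
```

```text
t 7.3 pose [ 375.9 -386.7   47.1] yaw 8.56 tilt [ 0.0015 -0.0018] grip 0.569 83.6 F [-1.5  0.   6.2]
slide [-0.004, 0.001, -0.595] twist z 0.0002 rows>= 2 -> [ 375. -387.  119.] 8.5
slide [-0.004, 0.001, -0.595] twist z 0.0002 rows>= 2 -> [ 375. -387.  190.] 8.5
slide [0.253, -0.777, -0.0] twist z -0.1162 rows>= 3 -> [ 391. -290.  190.] 29.4
slide [0.771, -0.954, -0.0] twist z -0.1744 rows>= 4 -> [ 416. -145.  190.] 60.8
slide [0.577, -0.206, -0.0] twist z -0.0872 rows>= 2 -> [428. -73. 190.] 76.5
slide [0.612, -0.042, -0.0] twist z -0.0872 rows>= 2 -> [440.   0. 190.] 92.2
slide [0.843, 0.241, 0.125] twist z -0.0 rows>= 3 -> [465. 102. 175.] 92.2
slide [0.843, 0.241, 0.125] twist z -0.0 rows>= 3 -> [490. 204. 160.] 92.2
```

{"op": "carry_out", "data": {
  "increments": [
    {"hand": 1, "slide": [0, 0, -0.3], "twist": [0, 0, 0]},
    {"hand": 1, "slide": [0, 0, -0.65], "twist": [0, 0, 0]},
    {"hand": 1, "slide": [0, 0, -1.0], "twist": [0, 0, 0]},
    {"hand": 1, "slide": [0, 0, -1.0], "twist": [0, 0, 0]}
  ]
}}

```text
time: 7.75
position: [0.3769, -0.3875, 0.1718]
tool_rot: [0.003, 0.997, 0.075, 0.003]
wrist_force: [1.1, -0.8, -4.0]
grip_width: 0.561
grip_force: 85.2
```

{"op": "carry_out", "data": {
  "increments": [
    {"hand": 1, "slide": [0.253, -0.777, -0.19], "twist": [0, 0, -0.116]},
    {"hand": 1, "slide": [0.253, -0.777, -0.19], "twist": [0, 0, -0.116]},
    {"hand": 1, "slide": [0.253, -0.777, -0.19], "twist": [0, 0, -0.116]},
    {"hand": 1, "slide": [0.253, -0.777, -0.19], "twist": [0, 0, -0.116]}
  ]
}}

```text
time: 8.15
position: [0.3918, -0.2882, 0.1881]
tool_rot: [0.0, 0.967, 0.256, -0.0]
wrist_force: [-0.2, 0.1, -4.8]
grip_width: 0.565
grip_force: 86.3
```

{"op": "carry_out", "data": {
  "increments": [
    {"hand": 1, "slide": [0.771, -0.954, 0], "twist": [0, 0, -0.174]},
    {"hand": 1, "slide": [0.771, -0.954, 0], "twist": [0, 0, -0.174]},
    {"hand": 1, "slide": [0.771, -0.954, 0], "twist": [0, 0, -0.174]},
    {"hand": 1, "slide": [0.771, -0.954, 0], "twist": [0, 0, -0.174]},
    {"hand": 1, "slide": [0.771, -0.954, 0], "twist": [0, 0, -0.174]}
  ]
}}

```text
time: 8.65
position: [0.4159, -0.1436, 0.1876]
tool_rot: [-0.0, 0.862, 0.506, -0.0]
wrist_force: [-0.1, -0.1, -4.6]
grip_width: 0.566
grip_force: 86.7
```

```bash
python3 - <<'E'
from h import *
plan([(440,0,180,92.2),(489.8,205,130,92.2)])
E
```

```text
t 8.7 pose [ 415.9 -143.6  187.6] yaw 60.83 tilt [-0.001 -0.   ] grip 0.566 86.7 F [-0.1 -0.1 -4.6]
slide [0.571, -0.204, 0.032] twist z -0.0871 rows>= 2 -> [428. -72. 184.] 76.5
slide [0.605, -0.042, 0.032] twist z -0.0871 rows>= 2 -> [440.   0. 180.] 92.2
slide [0.846, 0.24, 0.208] twist z -0.0 rows>= 3 -> [465. 102. 155.] 92.2
slide [0.846, 0.24, 0.208] twist z -0.0 rows>= 3 -> [490. 205. 130.] 92.2
```

{"op": "carry_out", "data": {
  "increments": [
    {"hand": 1, "slide": [0.571, -0.204, 0.03], "twist": [0, 0, -0.087]},
    {"hand": 1, "slide": [0.571, -0.204, 0.03], "twist": [0, 0, -0.087]},
    {"hand": 1, "slide": [0.571, -0.204, 0.03], "twist": [0, 0, -0.087]}
  ]
}}

```text
time: 8.95
position: [0.428, -0.0717, 0.1839]
tool_rot: [-0.001, 0.786, 0.618, -0.0]
wrist_force: [0.2, 0.4, -4.9]
grip_width: 0.565
grip_force: 86.7
```

{"op": "carry_out", "data": {
  "increments": [
    {"hand": 1, "slide": [0.605, -0.042, 0.03], "twist": [0, 0, -0.087]},
    {"hand": 1, "slide": [0.605, -0.042, 0.03], "twist": [0, 0, -0.087]},
    {"hand": 1, "slide": [0.605, -0.042, 0.03], "twist": [0, 0, -0.087]}
  ]
}}

```text
time: 9.25
position: [0.4404, -0.0002, 0.1804]
tool_rot: [-0.0, 0.694, 0.719, -0.0]
wrist_force: [-0.2, -1.4, -4.1]
grip_width: 0.558
grip_force: 86.6
```

{"op": "carry_out", "data": {
  "increments": [
    {"hand": 1, "slide": [0.846, 0.24, 0.208], "twist": [0, 0, 0]},
    {"hand": 1, "slide": [0.846, 0.24, 0.208], "twist": [0, 0, 0]},
    {"hand": 1, "slide": [0.846, 0.24, 0.208], "twist": [0, 0, 0]},
    {"hand": 1, "slide": [0.846, 0.24, 0.208], "twist": [0, 0, 0]}
  ]
}}

```text
time: 9.65
position: [0.4654, 0.1015, 0.1551]
tool_rot: [-0.0, 0.695, 0.719, -0.001]
wrist_force: [-0.3, -0.3, -3.9]
grip_width: 0.565
grip_force: 86.7
```

{"op": "carry_out", "data": {
  "increments": [
    {"hand": 1, "slide": [0.846, 0.24, 0.208], "twist": [0, 0, 0]},
    {"hand": 1, "slide": [0.846, 0.24, 0.208], "twist": [0, 0, 0]},
    {"hand": 1, "slide": [0.846, 0.24, 0.208], "twist": [0, 0, 0]},
    {"hand": 1, "slide": [0.846, 0.24, 0.208], "twist": [0, 0, 0]},
    {"hand": 1, "slide": [0.846, 0.24, 0.208], "twist": [0, 0, 0]},
    {"hand": 1, "slide": [0.846, 0.24, 0.208], "twist": [0, 0, 0]}
  ]
}}

```text
time: 10.25
position: [0.4906, 0.2026, 0.1319]
tool_rot: [0.0, 0.695, 0.719, 0.0]
wrist_force: [-0.4, 0.0, -4.7]
grip_width: 0.561
grip_force: 86.7
```

```bash
python3 - <<'E'
from h import *
plan([(489.8,205,85,92.2)])
c=manip.camera("top")
cv2.imwrite("pics/b.png",cv2.resize(c["image"][140:260,130:270,::-1],None,fx=4.5,fy=4.5,interpolation=cv2.INTER_CUBIC))
W=cloud(c); z=W[...,2]
h=z[140:260,130:270]
# dark block tops, expected z ~ 0.13+0.003
m=(z>.126)&(z<.142)&(W[...,0]>.44)&(W[...,0]<.54)&(W[...,1]>.15)&(W[...,1]<.28)
v,u=np.nonzero(m); print(m.sum(),pca(onplane(c,np.c_[u,v],.133)))
E
```

```text
t 10.2 pose [490.6 202.6 131.9] yaw 91.92 tilt [ 0.0007 -0.0002] grip 0.561 86.7 F [-0.4  0.  -4.7]
slide [0.02, -0.006, 0.391] twist z -0.0016 rows>= 1 -> [490. 205.  85.] 92.2
12 [497.6 181.8  -0.5  55.5   4. ]
```

View pics/b.png

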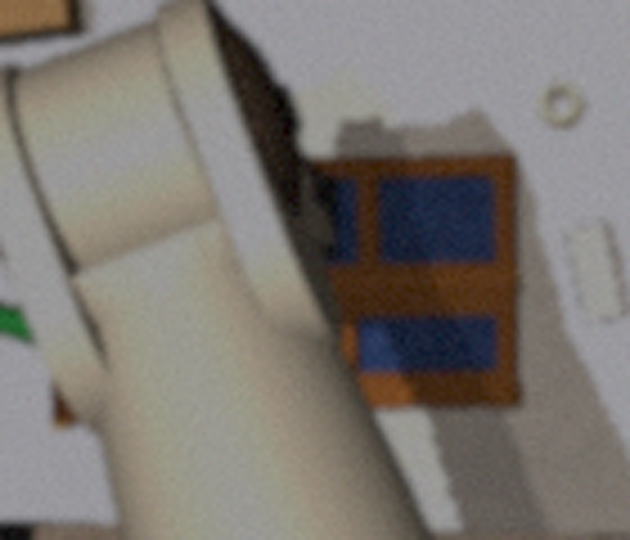

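The arm hides the 123 pocket from above; the other pockets are clear. I'll descend partway and check with the scene camera.

{"op": "carry_out", "data": {
  "increments": [
    {"hand": 1, "slide": [0.01, -0.006, 0.2], "twist": [0, 0, -0.0016]},
    {"hand": 1, "slide": [0.01, -0.006, 0.4], "twist": [0, 0, -0.0016]},
    {"hand": 1, "slide": [0.01, -0.006, 0.4], "twist": [0, 0, -0.0016]},
    {"hand": 1, "slide": [0.01, -0.006, 0.4], "twist": [0, 0, -0.0016]},
    {"hand": 1, "slide": [0.01, -0.006, 0.4], "twist": [0, 0, -0.0016]}
  ]
}}

```text
time: 10.8
position: [0.4902, 0.2055, 0.085]
tool_rot: [0.0, 0.693, 0.721, 0.001]
wrist_force: [-0.9, 0.0, -4.5]
grip_width: 0.566
grip_force: 86.7
```

```bash
python3 - <<'E'
from h import *
plan([(489.8,204.5,57,92.2)])
c=manip.camera("scene")
cv2.imwrite("pics/c.png",cv2.resize(c["image"][110:270,120:290,::-1],None,fx=4,fy=3.7,interpolation=cv2.INTER_CUBIC))
E
```

```text
t 10.8 pose [490.2 205.5  85. ] yaw 92.34 tilt [0.002  0.0008] grip 0.566 86.7 F [-0.9  0.  -4.5]
slide [-0.008, -0.004, 0.233] twist z 0.0008 rows>= 1 -> [490. 204.  57.] 92.2
```

View pics/c.png

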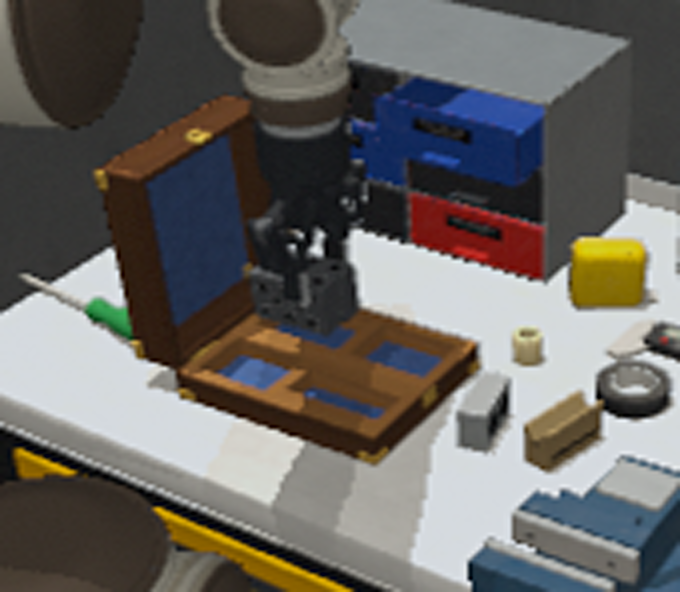

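The block pair hangs over the 123 pocket at (305,295) and is clear of the lid. I'll insert it now.

{"op": "carry_out", "data": {
  "increments": [
    {"hand": 1, "slide": [-0.006, -0.003, 0.06], "twist": [0, 0, 0.0008]},
    {"hand": 1, "slide": [-0.006, -0.003, 0.1], "twist": [0, 0, 0.0008]},
    {"hand": 1, "slide": [-0.006, -0.003, 0.14], "twist": [0, 0, 0.0008]},
    {"hand": 1, "slide": [-0.006, -0.003, 0.17], "twist": [0, 0, 0.0008]},
    {"hand": 1, "slide": [-0.006, -0.003, 0.19], "twist": [0, 0, 0.0008]},
    {"hand": 1, "slide": [-0.006, -0.003, 0.2], "twist": [0, 0, 0.0008]},
    {"hand": 1, "slide": [-0.006, -0.003, 0.2], "twist": [0, 0, 0.0008]}
  ]
}}

```text
time: 11.55
position: [0.4897, 0.205, 0.0595]
tool_rot: [0.0, 0.693, 0.721, 0.001]
wrist_force: [4.8, 1.1, -4.9]
grip_width: 0.566
grip_force: 87.0
```

```bash
python3 - <<'E'
from h import *
plan([(489.8,204.5,54.5,92.2)])
E
```

```text
t 11.6 pose [489.7 205.   59.5] yaw 92.22 tilt [0.0011 0.0003] grip 0.566 87.0 F [ 4.8  1.1 -4.9]
slide [-0.004, 0.001, 0.041] twist z 0.0001 rows>= 1 -> [490. 204.  54.] 92.2
```

{"op": "carry_out", "data": {
  "increments": [
    {"hand": 1, "slide": [0, 0.009, 0.02], "twist": [0, 0, 0]},
    {"hand": 1, "slide": [0, 0.009, 0.035], "twist": [0, 0, 0]},
    {"hand": 1, "slide": [0, 0.009, 0.045], "twist": [0, 0, 0]},
    {"hand": 1, "slide": [0, 0.009, 0.045], "twist": [0, 0, 0]}
  ]
}}

```text
time: 11.95
position: [0.4901, 0.2045, 0.0551]
tool_rot: [0.0, 0.693, 0.721, -0.0]
wrist_force: [-2.8, -6.0, 10.1]
grip_width: 0.565
grip_force: 89.0
```

{"op": "carry_out", "data": {
  "increments": [
    {"hand": 0.36, "slide": [0, 0, 0], "twist": [0, 0, 0]},
    {"hand": 0.36, "slide": [0, 0, 0], "twist": [0, 0, 0]},
    {"hand": 0.36, "slide": [0, 0, 0], "twist": [0, 0, 0]},
    {"hand": 0.36, "slide": [0, 0, -0.15], "twist": [0, 0, 0]},
    {"hand": 0.36, "slide": [0, 0, -0.5], "twist": [0, 0, 0]},
    {"hand": 0.36, "slide": [0, 0, -1], "twist": [0, 0, 0]},
    {"hand": 0.36, "slide": [-0.5, 0, -1], "twist": [0, 0, 0]},
    {"hand": 0.36, "slide": [-1, 0, -1], "twist": [0, 0, 0]},
    {"hand": 0.36, "slide": [-1, 0, -1], "twist": [0, 0, 0]},
    {"hand": 0.36, "slide": [-1, 0, -1], "twist": [0, 0, 0]}
  ]
}}

```text
time: 12.95
position: [0.4949, 0.0827, 0.1741]
tool_rot: [0.0, 0.694, 0.72, 0.0]
wrist_force: [-0.0, 0.2, -0.6]
grip_width: 0.639
grip_force: 0.0
```

```bash
cat >> h.py <<'E'
def incase(c,name,htop):
    W=cloud(c); o=np.array([452.1,172.05]); a=np.radians(2.2); Rm=np.array([[np.cos(a),-np.sin(a)],[np.sin(a),np.cos(a)]])
    pk=np.array(PK[name]); L=(W[...,:2]*1000-o)@Rm-pk   # case-frame, pocket-centred
    m=(W[...,2]>.034)&(abs(L[...,0])<32)&(abs(L[...,1])<48)&(W[...,2]<.075)
    v,u=np.nonzero(m); 
    if m.sum()<30: print(name,"none",m.sum()); return
    xy=(onplane(c,np.c_[u,v],htop)*1000-o)@Rm-pk
    print(name,m.sum(),"ztop med",np.percentile(W[...,2][m]*1000,[10,50,90]).round(1),"pocket-frame",pca(xy/1000))
E
python3 - <<'E'
from h import *
c=manip.camera("top"); incase(c,"123",.058)
print(*blocks(c,.033,.0445,.04),sep="\n")
plan([(480,-20,150,60),(386.2,-282.1,150,-12.7),(386.2,-282.1,30,-12.7)])
E
```

```text
123 245 ztop med [54.7 58.  62. ] pocket-frame [-4.3 22.4 26.7 52.9 37.2]
(np.int32(204), array([ 487.5, -208.1,    2.6,   60.4,   27. ]))
(np.int32(64), array([470.1, -50.4, -11.5,  63.3,   9.2]))
(np.int32(120), array([460.1,  21.1,  10.4,  58.6,  17.2]))
(np.int32(157), array([ 385.3, -282.2,  -13. ,   80.7,   16.8]))
t 13.0 pose [494.9  84.  173.9] yaw 92.10 tilt [0.0001 0.0002] grip 0.642 0.0 F [-0.2 -0.3  0.4]
slide [-0.861, -0.156, 0.199] twist z 0.1783 rows>= 4 -> [480. -20. 150.] 60.0
slide [-0.761, 0.138, -0.0] twist z 0.1346 rows>= 3 -> [ 449. -107.  150.] 35.8
slide [-0.637, 0.438, -0.0] twist z 0.1346 rows>= 3 -> [ 417. -195.  150.] 11.5
slide [-0.401, 0.661, -0.0] twist z 0.1346 rows>= 3 -> [ 386. -282.  150.] -12.7
slide [0.0, -0.0, 1.0] twist z -0.0 rows>= 3 -> [ 386. -282.   30.] -12.7
```

{"op": "carry_out", "data": {
  "increments": [
    {"hand": 0.4, "slide": [-0.861, -0.156, 0.199], "twist": [0, 0, 0.178]},
    {"hand": 0.4, "slide": [-0.861, -0.156, 0.199], "twist": [0, 0, 0.178]},
    {"hand": 0.4, "slide": [-0.861, -0.156, 0.199], "twist": [0, 0, 0.178]},
    {"hand": 0.4, "slide": [-0.861, -0.156, 0.199], "twist": [0, 0, 0.178]},
    {"hand": 0.4, "slide": [-0.861, -0.156, 0.199], "twist": [0, 0, 0.178]}
  ]
}}

```text
time: 13.5
position: [0.4802, -0.0185, 0.1497]
tool_rot: [-0.0, 0.866, 0.501, -0.0]
wrist_force: [0.5, -0.8, -0.2]
grip_width: 0.605
grip_force: 0.0
```

{"op": "carry_out", "data": {
  "increments": [
    {"hand": 0.4, "slide": [-0.761, 0.138, 0], "twist": [0, 0, 0.1346]},
    {"hand": 0.4, "slide": [-0.761, 0.138, 0], "twist": [0, 0, 0.1346]},
    {"hand": 0.4, "slide": [-0.761, 0.138, 0], "twist": [0, 0, 0.1346]},
    {"hand": 0.4, "slide": [-0.761, 0.138, 0], "twist": [0, 0, 0.1346]}
  ]
}}

```text
time: 13.9
position: [0.4492, -0.1065, 0.15]
tool_rot: [-0.0, 0.951, 0.309, 0.0]
wrist_force: [-0.4, 0.2, 0.3]
grip_width: 0.598
grip_force: 0.0
```

{"op": "carry_out", "data": {
  "increments": [
    {"hand": 0.4, "slide": [-0.637, 0.438, 0], "twist": [0, 0, 0.1346]},
    {"hand": 0.4, "slide": [-0.637, 0.438, 0], "twist": [0, 0, 0.1346]},
    {"hand": 0.4, "slide": [-0.637, 0.438, 0], "twist": [0, 0, 0.1346]},
    {"hand": 0.4, "slide": [-0.637, 0.438, 0], "twist": [0, 0, 0.1346]}
  ]
}}

```text
time: 14.3
position: [0.4185, -0.1936, 0.1499]
tool_rot: [-0.0, 0.995, 0.104, -0.0]
wrist_force: [-0.2, 0.1, 0.1]
grip_width: 0.602
grip_force: 0.0
```

{"op": "carry_out", "data": {
  "increments": [
    {"hand": 0.4, "slide": [-0.401, 0.661, 0], "twist": [0, 0, 0.1346]},
    {"hand": 0.4, "slide": [-0.401, 0.661, 0], "twist": [0, 0, 0.1346]},
    {"hand": 0.4, "slide": [-0.401, 0.661, 0], "twist": [0, 0, 0.1346]},
    {"hand": 0.4, "slide": [-0.401, 0.661, 0], "twist": [0, 0, 0.1346]},
    {"hand": 0.4, "slide": [-0.401, 0.661, 0], "twist": [0, 0, 0.1346]}
  ]
}}

```text
time: 14.8
position: [0.388, -0.2802, 0.1499]
tool_rot: [-0.0, 0.995, -0.104, -0.0]
wrist_force: [1.3, -0.7, -0.1]
grip_width: 0.605
grip_force: 0.0
```

```bash
python3 - <<'E'
from h import *
plan([(385.8,-282.1,39,-12.9)])
c=manip.camera("top"); incase(c,"123",.058)
print(*blocks(c,.018,.0445,.04,yr=(-.12,.08)),sep="\n")
E
```

```text
t 14.8 pose [ 388.  -280.2  149.9] yaw -11.93 tilt [-0.      0.0004] grip 0.605 0.0 F [ 1.3 -0.7 -0.1]
slide [-0.014, 0.019, 0.924] twist z 0.0054 rows>= 3 -> [ 386. -282.   39.] -12.9
123 514 ztop med [54.4 58.2 61.7] pocket-frame [-2.2  2.6 89.  78.3 51.1]
(np.int32(74), array([573.5, -40.5, -41.9,  54.4,  19.9]))
(np.int32(116), array([436.6,  76.2,   1.3, 143.3,   6.9]))
(np.int32(208), array([470.9, -41.9, -12. ,  64.9,  25.3]))
(np.int32(184), array([461.3,  25.9,  13.7,  60.4,  25.4]))
```

{"op": "carry_out", "data": {
  "increments": [
    {"hand": 0.4, "slide": [-0.004, 0.005, 0.4], "twist": [0, 0, 0.001]},
    {"hand": 0.4, "slide": [-0.004, 0.005, 0.8], "twist": [0, 0, 0.001]},
    {"hand": 0.4, "slide": [-0.004, 0.005, 0.925], "twist": [0, 0, 0.001]},
    {"hand": 0.4, "slide": [-0.004, 0.005, 0.925], "twist": [0, 0, 0.001]},
    {"hand": 1, "slide": [-0.004, 0.005, 0.925], "twist": [0, 0, 0.001]},
    {"hand": 1, "slide": [-0.004, 0.005, 0.925], "twist": [0, 0, 0.001]},
    {"hand": 1, "slide": [-0.004, 0.005, 0.925], "twist": [0, 0, 0.001]},
    {"hand": 1, "slide": [-0.004, 0.005, 0.925], "twist": [0, 0, 0.001]},
    {"hand": 1, "slide": [-0.004, 0.005, 0.925], "twist": [0, 0, 0.001]}
  ],
  "squeeze": 60
}}

```text
time: 15.75
position: [0.3877, -0.2823, 0.0409]
tool_rot: [0.001, 0.994, -0.11, 0.002]
wrist_force: [0.1, 0.5, 6.7]
grip_width: 0.157
grip_force: 59.0
```

```bash
python3 - <<'E'
from h import *
plan([(387,-282,159,-12.6),(445,0,185,60),(414.9,130.1,150,92.2)])
E
```

```text
t 15.8 pose [ 387.7 -282.3   40.9] yaw -12.63 tilt [ 0.0029 -0.0015] grip 0.157 59.0 F [0.1 0.5 6.7]
slide [-0.006, -0.001, -0.984] twist z -0.0002 rows>= 3 -> [ 387. -282.  159.] -12.6
slide [-0.014, -0.8, -0.072] twist z -0.1344 rows>= 3 -> [ 406. -188.  168.] 11.6
slide [0.315, -0.735, -0.072] twist z -0.1344 rows>= 3 -> [426. -94. 176.] 35.8
slide [0.589, -0.541, -0.072] twist z -0.1344 rows>= 3 -> [445.   0. 185.] 60.0
slide [0.813, -0.759, 0.292] twist z -0.1789 rows>= 4 -> [415. 130. 150.] 92.2
```

{"op": "carry_out", "data": {
  "increments": [
    {"hand": 1, "slide": [0, 0, -0.4], "twist": [0, 0, 0]},
    {"hand": 1, "slide": [0, 0, -0.8], "twist": [0, 0, 0]},
    {"hand": 1, "slide": [0, 0, -1], "twist": [0, 0, 0]},
    {"hand": 1, "slide": [0, 0, -1], "twist": [0, 0, 0]}
  ]
}}

```text
time: 16.15
position: [0.3881, -0.283, 0.1638]
tool_rot: [0.002, 0.994, -0.11, 0.003]
wrist_force: [0.3, 0.1, -1.0]
grip_width: 0.154
grip_force: 59.3
```

{"op": "carry_out", "data": {
  "increments": [
    {"hand": 1, "slide": [-0.014, -0.8, -0.2], "twist": [0, 0, -0.134]},
    {"hand": 1, "slide": [-0.014, -0.8, -0.2], "twist": [0, 0, -0.134]},
    {"hand": 1, "slide": [-0.014, -0.8, -0.2], "twist": [0, 0, -0.134]},
    {"hand": 1, "slide": [-0.014, -0.8, -0.2], "twist": [0, 0, -0.134]}
  ]
}}

```text
time: 16.55
position: [0.4063, -0.1868, 0.1827]
tool_rot: [0.0, 0.995, 0.102, 0.0]
wrist_force: [-0.3, 0.1, -2.0]
grip_width: 0.158
grip_force: 59.5
```

{"op": "carry_out", "data": {
  "increments": [
    {"hand": 1, "slide": [0.315, -0.735, 0], "twist": [0, 0, -0.134]},
    {"hand": 1, "slide": [0.315, -0.735, 0], "twist": [0, 0, -0.134]},
    {"hand": 1, "slide": [0.315, -0.735, 0], "twist": [0, 0, -0.134]},
    {"hand": 1, "slide": [0.315, -0.735, 0], "twist": [0, 0, -0.134]}
  ]
}}

```text
time: 16.95
position: [0.4255, -0.0935, 0.1822]
tool_rot: [-0.0, 0.952, 0.305, -0.001]
wrist_force: [0.1, -0.3, -2.1]
grip_width: 0.157
grip_force: 59.6
```

{"op": "carry_out", "data": {
  "increments": [
    {"hand": 1, "slide": [0.589, -0.541, 0], "twist": [0, 0, -0.134]},
    {"hand": 1, "slide": [0.589, -0.541, 0], "twist": [0, 0, -0.134]},
    {"hand": 1, "slide": [0.589, -0.541, 0], "twist": [0, 0, -0.134]},
    {"hand": 1, "slide": [0.589, -0.541, 0], "twist": [0, 0, -0.134]}
  ]
}}

```text
time: 17.35
position: [0.4453, -0.0002, 0.1823]
tool_rot: [-0.0, 0.868, 0.496, -0.001]
wrist_force: [0.4, 0.1, -0.8]
grip_width: 0.154
grip_force: 59.6
```

{"op": "carry_out", "data": {
  "increments": [
    {"hand": 1, "slide": [0.827, -0.768, 0.4], "twist": [0, 0, -0.179]},
    {"hand": 1, "slide": [0.827, -0.768, 0.4], "twist": [0, 0, -0.179]},
    {"hand": 1, "slide": [0.827, -0.768, 0.4], "twist": [0, 0, -0.179]},
    {"hand": 1, "slide": [0.827, -0.768, 0.4], "twist": [0, 0, -0.179]},
    {"hand": 1, "slide": [0.827, -0.768, 0.4], "twist": [0, 0, -0.179]},
    {"hand": 1, "slide": [0.827, -0.768, 0.4], "twist": [0, 0, -0.179]},
    {"hand": 1, "slide": [0.827, -0.768, 0.4], "twist": [0, 0, -0.179]}
  ]
}}

```text
time: 18.05
position: [0.4164, 0.131, 0.1353]
tool_rot: [0.0, 0.698, 0.716, 0.0]
wrist_force: [0.5, 0.0, -1.6]
grip_width: 0.157
grip_force: 59.6
```

```bash
python3 - <<'E'
from h import *
plan([(414.6,132,52,92.2)])
E
```

```text
t 18.1 pose [416.4 131.  135.3] yaw 91.47 tilt [ 0.0005 -0.    ] grip 0.157 59.6 F [ 0.5  0.  -1.6]
slide [0.009, -0.015, 0.694] twist z -0.004 rows>= 2 -> [415. 132.  52.] 92.2
```

{"op": "carry_out", "data": {
  "increments": [
    {"hand": 1, "slide": [0.003, -0.007, 0.3], "twist": [0, 0, -0.002]},
    {"hand": 1, "slide": [0.003, -0.007, 0.4], "twist": [0, 0, -0.002]},
    {"hand": 1, "slide": [0.003, -0.007, 0.5], "twist": [0, 0, -0.002]},
    {"hand": 1, "slide": [0.003, -0.007, 0.56], "twist": [0, 0, -0.002]},
    {"hand": 1, "slide": [0.003, -0.007, 0.61], "twist": [0, 0, -0.002]},
    {"hand": 1, "slide": [0.003, -0.007, 0.65], "twist": [0, 0, -0.002]},
    {"hand": 1, "slide": [0.003, -0.007, 0.69], "twist": [0, 0, -0.002]},
    {"hand": 1, "slide": [0.003, -0.007, 0.71], "twist": [0, 0, -0.002]},
    {"hand": 1, "slide": [0.003, -0.007, 0.71], "twist": [0, 0, -0.002]}
  ]
}}

```text
time: 18.95
position: [0.4153, 0.1322, 0.0499]
tool_rot: [0.001, 0.693, 0.721, -0.0]
wrist_force: [0.9, -4.8, -2.1]
grip_width: 0.161
grip_force: 59.6
```

{"op": "carry_out", "data": {
  "increments": [
    {"hand": 0.7, "slide": [0, 0, 0], "twist": [0, 0, 0]},
    {"hand": 0.7, "slide": [0, 0, 0], "twist": [0, 0, 0]},
    {"hand": 0.7, "slide": [0, 0, 0], "twist": [0, 0, 0]},
    {"hand": 0.7, "slide": [0, 0, -0.2], "twist": [0, 0, 0]},
    {"hand": 0.7, "slide": [0, 0, -0.5], "twist": [0, 0, 0]},
    {"hand": 0.5, "slide": [0, 0, -0.8], "twist": [0, 0, 0]},
    {"hand": 0.5, "slide": [-0.5, 0, -0.8], "twist": [0, 0, 0]},
    {"hand": 0.5, "slide": [-1, 0, -0.8], "twist": [0, 0, 0]},
    {"hand": 0.5, "slide": [-1, 0, -0.8], "twist": [0, 0, 0]},
    {"hand": 0.5, "slide": [-1, 0, -0.8], "twist": [0, 0, 0]}
  ]
}}

```text
time: 19.95
position: [0.4198, 0.0107, 0.1461]
tool_rot: [0.0, 0.694, 0.72, 0.0]
wrist_force: [0.0, 0.6, -0.1]
grip_width: 0.5
grip_force: 0.0
```

```bash
python3 - <<'E'
from h import *
c=manip.camera("top"); incase(c,"thin",.048);incase(c,"123",.058)
print(*blocks(c,.018,.0445,.04,yr=(-.3,.08)),sep="\n")
plan([(470.9,-41.9,140,-12)])
E
```

```text
thin 140 ztop med [36.6 47.3 51.7] pocket-frame [ -1.   11.  -88.3  66.9  30.3]
123 508 ztop med [54.  58.2 62. ] pocket-frame [ -2.2   2.7 -89.5  78.9  50.6]
(np.int32(215), array([ 487.6, -206.8,    1.9,   60.3,   29.5]))
(np.int32(101), array([ 380.5, -123.2,   -0.6,   61.1,   14.2]))
t 20.0 pose [419.8  11.8 146. ] yaw 92.12 tilt [0.0005 0.0004] grip 0.505 0.0 F [ 0.4  0.8 -0.5]
slide [-0.463, 0.409, 0.05] twist z 0.5785 rows>= 13 -> [471. -42. 140.] -12.0
```

{"op": "carry_out", "data": {
  "increments": [
    {"hand": 0.4, "slide": [-0.43, -0.433, 0], "twist": [0, 0, 0.5785]},
    {"hand": 0.4, "slide": [-0.43, -0.433, 0], "twist": [0, 0, 0.5785]},
    {"hand": 0.4, "slide": [-0.43, -0.433, 0], "twist": [0, 0, 0.5785]},
    {"hand": 0.4, "slide": [-0.43, -0.433, 0], "twist": [0, 0, 0.5785]},
    {"hand": 0.4, "slide": [-0.43, -0.433, 0], "twist": [0, 0, 0.5785]},
    {"hand": 0.4, "slide": [-0.43, -0.433, 0], "twist": [0, 0, 0.5785]},
    {"hand": 0.4, "slide": [-0.43, -0.433, 0], "twist": [0, 0, 0.5785]},
    {"hand": 0.4, "slide": [-0.43, -0.433, 0], "twist": [0, 0, 0.5785]},
    {"hand": 0.4, "slide": [-0.43, -0.433, 0], "twist": [0, 0, 0.5785]},
    {"hand": 0.4, "slide": [-0.43, -0.433, 0], "twist": [0, 0, 0.5785]},
    {"hand": 0.4, "slide": [-0.43, -0.433, 0], "twist": [0, 0, 0.5785]},
    {"hand": 0.4, "slide": [-0.43, -0.433, 0], "twist": [0, 0, 0.5785]},
    {"hand": 0.4, "slide": [-0.43, -0.433, 0], "twist": [0, 0, 0.5785]},
    {"hand": 0.4, "slide": [-0.43, -0.433, 0], "twist": [0, 0, 0.5785]}
  ]
}}

```text
time: 21.4
position: [0.3657, -0.0633, 0.1458]
tool_rot: [-0.009, 0.996, -0.092, 0.001]
wrist_force: [0.8, -0.1, -0.6]
grip_width: 0.603
grip_force: 0.0
```

```bash
python3 - <<'E'
from h import *
c=manip.camera("top"); incase(c,"thin",.048)
print(*blocks(c,.018,.0445,.04,yr=(-.3,.08)),sep="\n")
plan([(470.9,-41.9,140,-12)])
E
```

```text
thin 164 ztop med [38.1 47.7 51.1] pocket-frame [-2.1  4.  87.7 81.5 26.9]
(np.int32(103), array([567.2, -67.2,  21.5,  62.6,  30.8]))
(np.int32(120), array([437.4,  76.2,   1.3, 141.8,   7. ]))
(np.int32(222), array([ 487.8, -206.8,    2.6,   60.8,   30. ]))
(np.int32(207), array([471.8, -42.1, -12.6,  65. ,  25.4]))
(np.int32(185), array([461.1,  25.8,  13.5,  60. ,  25.7]))
t 21.4 pose [365.8 -63.1 145.8] yaw -10.50 tilt [0.003  0.0169] grip 0.6 0.0 F [ 0.2 -0.9  1. ]
slide [0.829, -0.334, 0.049] twist z 0.0083 rows>= 3 -> [471. -42. 140.] -12.0
```

{"op": "carry_out", "data": {
  "increments": [
    {"hand": 0.4, "slide": [0, 0, 0], "twist": [0, 0, -0.49]},
    {"hand": 0.4, "slide": [0, 0, 0], "twist": [0, 0, -0.49]},
    {"hand": 0.4, "slide": [0, 0, 0], "twist": [0, 0, -0.49]},
    {"hand": 0.4, "slide": [0, 0, 0], "twist": [0, 0, -0.49]},
    {"hand": 0.4, "slide": [0, 0, 0], "twist": [0, 0, -0.49]},
    {"hand": 0.4, "slide": [0, 0, 0], "twist": [0, 0, -0.49]},
    {"hand": 0.4, "slide": [0, 0, 0], "twist": [0, 0, -0.49]},
    {"hand": 0.4, "slide": [0, 0, 0], "twist": [0, 0, -0.49]},
    {"hand": 0.4, "slide": [0, 0, 0], "twist": [0, 0, -0.49]},
    {"hand": 0.4, "slide": [0, 0, 0], "twist": [0, 0, -0.49]},
    {"hand": 0.4, "slide": [0, 0, 0], "twist": [0, 0, -0.49]},
    {"hand": 0.4, "slide": [0, 0, 0], "twist": [0, 0, -0.49]}
  ]
}}

```text
time: 22.65
position: [0.3658, -0.0629, 0.1458]
tool_rot: [-0.006, 0.778, 0.628, 0.006]
wrist_force: [-0.2, -0.2, 0.3]
grip_width: 0.601
grip_force: 0.0
```

```bash
python3 - <<'E'
from h import *
s,p,y,M=pose(); print(s["qpos"].round(2))
plan([(471.5,-42.1,140,167.5)])
E
```

```text
[-0.18 -0.36 -0.42  1.51  0.02  1.6 ]
t 22.6 pose [365.8 -62.9 145.8] yaw 77.77 tilt [0.0028 0.0168] grip 0.601 0.0 F [-0.2 -0.2  0.3]
slide [0.356, 0.824, 0.048] twist z -0.4985 rows>= 11 -> [472. -42. 140.] 167.5
```

```bash
cat >> h.py <<'E'
def full(x,y,z,yaw):
    from scipy.spatial.transform import Rotation as Ro
    s,p,_,M=pose(); a=np.radians(yaw); T=np.array([[np.cos(a),np.sin(a),0],[np.sin(a),-np.cos(a),0],[0,0,-1]])
    print("full slide",(M.T@(np.array([x,y,z])/1000-p)/.12).round(3).tolist(),"twist",(Ro.from_matrix(M.T@T).as_rotvec()/np.pi).round(4).tolist())
E
python3 - <<'E'
from h import *
full(471.5,-42.1,140,167.5)
E
```

```text
full slide [0.355, 0.824, 0.054] twist [0.004, -0.0045, -0.4985]
```

{"op": "carry_out", "data": {
  "increments": [
    {"hand": 0.4, "slide": [0.355, 0.824, 0.054], "twist": [0.004, -0.0045, -0.4985]},
    {"hand": 0.4, "slide": [0.355, 0.824, 0.054], "twist": [0.004, -0.0045, -0.4985]},
    {"hand": 0.4, "slide": [0.355, 0.824, 0.054], "twist": [0.004, -0.0045, -0.4985]},
    {"hand": 0.4, "slide": [0.355, 0.824, 0.054], "twist": [0.004, -0.0045, -0.4985]},
    {"hand": 0.4, "slide": [0.355, 0.824, 0.054], "twist": [0.004, -0.0045, -0.4985]},
    {"hand": 0.4, "slide": [0.355, 0.824, 0.054], "twist": [0.004, -0.0045, -0.4985]},
    {"hand": 0.4, "slide": [0.355, 0.824, 0.054], "twist": [0.004, -0.0045, -0.4985]},
    {"hand": 0.4, "slide": [0.355, 0.824, 0.054], "twist": [0.004, -0.0045, -0.4985]},
    {"hand": 0.4, "slide": [0.355, 0.824, 0.054], "twist": [0.004, -0.0045, -0.4985]},
    {"hand": 0.4, "slide": [0.355, 0.824, 0.054], "twist": [0.004, -0.0045, -0.4985]},
    {"hand": 0.4, "slide": [0.355, 0.824, 0.054], "twist": [0.004, -0.0045, -0.4985]},
    {"hand": 0.4, "slide": [0.355, 0.824, 0.054], "twist": [0.004, -0.0045, -0.4985]},
    {"hand": 0.4, "slide": [0.355, 0.824, 0.054], "twist": [0.004, -0.0045, -0.4985]}
  ]
}}

```text
time: 23.95
position: [0.4714, -0.0425, 0.1399]
tool_rot: [0.0, 0.111, 0.994, 0.0]
wrist_force: [-0.7, -0.6, 0.1]
grip_width: 0.598
grip_force: 0.0
```

```bash
python3 - <<'E'
from h import *
plan([(471.5,-42.1,39,167.5)]);full(471.5,-42.1,39,167.5)
E
```

```text
t 23.9 pose [471.4 -42.5 139.9] yaw 167.28 tilt [0.0001 0.    ] grip 0.598 0.0 F [-0.7 -0.6  0.1]
slide [-0.0, 0.003, 0.841] twist z -0.0012 rows>= 3 -> [472. -42.  39.] 167.5
full slide [-0.0, 0.003, 0.841] twist [0.0, 0.0, -0.0012]
```

{"op": "carry_out", "data": {
  "increments": [
    {"hand": 0.4, "slide": [0, 0.003, 0.4], "twist": [0, 0, -0.0012]},
    {"hand": 0.4, "slide": [0, 0.003, 0.75], "twist": [0, 0, -0.0012]},
    {"hand": 0.4, "slide": [0, 0.003, 0.84], "twist": [0, 0, -0.0012]},
    {"hand": 0.4, "slide": [0, 0.003, 0.84], "twist": [0, 0, -0.0012]},
    {"hand": 1, "slide": [0, 0.003, 0.84], "twist": [0, 0, -0.0012]},
    {"hand": 1, "slide": [0, 0.003, 0.84], "twist": [0, 0, -0.0012]},
    {"hand": 1, "slide": [0, 0.003, 0.84], "twist": [0, 0, -0.0012]},
    {"hand": 1, "slide": [0, 0.003, 0.84], "twist": [0, 0, -0.0012]},
    {"hand": 1, "slide": [0, 0.003, 0.84], "twist": [0, 0, -0.0012]}
  ]
}}

```text
time: 24.85
position: [0.4729, -0.0427, 0.0416]
tool_rot: [0.002, 0.108, 0.994, 0.0]
wrist_force: [-0.7, 0.6, 7.7]
grip_width: 0.274
grip_force: 59.2
```

{"op": "carry_out", "data": {
  "increments": [
    {"hand": 1, "slide": [0, 0, -0.4], "twist": [0, 0, 0]},
    {"hand": 1, "slide": [0, 0, -0.8], "twist": [0, 0, 0]},
    {"hand": 1, "slide": [0, 0, -0.8], "twist": [0, 0, 0]},
    {"hand": 1, "slide": [0, 0, -0.8], "twist": [0, 0, 0]}
  ]
}}

```text
time: 25.25
position: [0.4724, -0.0426, 0.1372]
tool_rot: [0.002, 0.108, 0.994, 0.0]
wrist_force: [-0.6, 0.3, -2.0]
grip_width: 0.279
grip_force: 59.7
```

```bash
python3 - <<'E'
from h import *
plan([(480,60,135,225),(492.9,125.6,120,272.2)])
E
```

```text
t 25.2 pose [472.4 -42.6 137.2] yaw 167.63 tilt [ 0.0039 -0.0004] grip 0.279 59.7 F [-0.6  0.3 -2. ]
slide [0.122, 0.849, 0.018] twist z -0.3187 rows>= 7 -> [480.  60. 135.] 225.0
slide [-0.463, 0.311, 0.125] twist z -0.2622 rows>= 6 -> [493. 126. 120.] 272.2
```

{"op": "carry_out", "data": {
  "increments": [
    {"hand": 1, "slide": [0.122, 0.849, 0.018], "twist": [0, 0, -0.3187]},
    {"hand": 1, "slide": [0.122, 0.849, 0.018], "twist": [0, 0, -0.3187]},
    {"hand": 1, "slide": [0.122, 0.849, 0.018], "twist": [0, 0, -0.3187]},
    {"hand": 1, "slide": [0.122, 0.849, 0.018], "twist": [0, 0, -0.3187]},
    {"hand": 1, "slide": [0.122, 0.849, 0.018], "twist": [0, 0, -0.3187]},
    {"hand": 1, "slide": [0.122, 0.849, 0.018], "twist": [0, 0, -0.3187]},
    {"hand": 1, "slide": [0.122, 0.849, 0.018], "twist": [0, 0, -0.3187]},
    {"hand": 1, "slide": [0.122, 0.849, 0.018], "twist": [0, 0, -0.3187]}
  ]
}}

```text
time: 26.05
position: [0.4783, 0.0601, 0.1318]
tool_rot: [-0.001, -0.383, 0.924, 0.0]
wrist_force: [0.1, 0.6, -2.4]
grip_width: 0.277
grip_force: 59.8
```

{"op": "carry_out", "data": {
  "increments": [
    {"hand": 1, "slide": [-0.469, 0.317, 0.125], "twist": [0, 0, -0.2622]},
    {"hand": 1, "slide": [-0.469, 0.317, 0.125], "twist": [0, 0, -0.2622]},
    {"hand": 1, "slide": [-0.469, 0.317, 0.125], "twist": [0, 0, -0.2622]},
    {"hand": 1, "slide": [-0.469, 0.317, 0.125], "twist": [0, 0, -0.2622]},
    {"hand": 1, "slide": [-0.469, 0.317, 0.125], "twist": [0, 0, -0.2622]},
    {"hand": 1, "slide": [-0.469, 0.317, 0.125], "twist": [0, 0, -0.2622]},
    {"hand": 1, "slide": [-0.469, 0.317, 0.125], "twist": [0, 0, -0.2622]},
    {"hand": 1, "slide": [-0.469, 0.317, 0.125], "twist": [0, 0, -0.2622]},
    {"hand": 1, "slide": [-0.469, 0.317, 0.125], "twist": [0, 0, -0.2622]}
  ]
}}

```text
time: 26.95
position: [0.4917, 0.1267, 0.1178]
tool_rot: [0.0, 0.72, -0.694, -0.0]
wrist_force: [-0.3, -0.7, -1.6]
grip_width: 0.273
grip_force: 59.8
```

```bash
python3 - <<'E'
from h import *
full(492.9,126.6,50,272.2); plan([])
E
```

```text
full slide [0.001, -0.01, 0.565] twist [0.0001, -0.0, -0.0009]
t 26.9 pose [491.7 126.7 117.8] yaw -87.97 tilt [-0.0002 -0.0002] grip 0.273 59.8 F [-0.3 -0.7 -1.6]
```

{"op": "carry_out", "data": {
  "increments": [
    {"hand": 1, "slide": [0, -0.008, 0.2], "twist": [0, 0, -0.001]},
    {"hand": 1, "slide": [0, -0.008, 0.3], "twist": [0, 0, -0.001]},
    {"hand": 1, "slide": [0, -0.008, 0.38], "twist": [0, 0, -0.001]},
    {"hand": 1, "slide": [0, -0.008, 0.44], "twist": [0, 0, -0.001]},
    {"hand": 1, "slide": [0, -0.008, 0.49], "twist": [0, 0, -0.001]},
    {"hand": 1, "slide": [0, -0.008, 0.53], "twist": [0, 0, -0.001]},
    {"hand": 1, "slide": [0, -0.008, 0.56], "twist": [0, 0, -0.001]},
    {"hand": 1, "slide": [0, -0.008, 0.57], "twist": [0, 0, -0.001]},
    {"hand": 1, "slide": [0, -0.008, 0.57], "twist": [0, 0, -0.001]}
  ]
}}

```text
time: 27.85
position: [0.4929, 0.1269, 0.0499]
tool_rot: [-0.0, 0.722, -0.692, 0.0]
wrist_force: [0.4, 0.1, -0.8]
grip_width: 0.275
grip_force: 59.8
```

{"op": "carry_out", "data": {
  "increments": [
    {"hand": 0.55, "slide": [0, 0, 0], "twist": [0, 0, 0]},
    {"hand": 0.55, "slide": [0, 0, 0], "twist": [0, 0, 0]},
    {"hand": 0.55, "slide": [0, 0, 0], "twist": [0, 0, 0]},
    {"hand": 0.55, "slide": [0, 0, -0.2], "twist": [0, 0, 0]},
    {"hand": 0.55, "slide": [0, 0, -0.5], "twist": [0, 0, 0]},
    {"hand": 0.4, "slide": [0, 0, -0.85], "twist": [0, 0, 0]},
    {"hand": 0.4, "slide": [0.5, 0, -0.85], "twist": [0, 0, 0]},
    {"hand": 0.4, "slide": [1, 0, -0.85], "twist": [0, 0, 0]},
    {"hand": 0.4, "slide": [1, 0, -0.85], "twist": [0, 0, 0]},
    {"hand": 0.4, "slide": [1, 0, -0.85], "twist": [0, 0, 0]}
  ]
}}

```text
time: 28.85
position: [0.4978, 0.0047, 0.1519]
tool_rot: [-0.0, 0.721, -0.693, 0.0]
wrist_force: [-0.2, 0.7, -0.2]
grip_width: 0.597
grip_force: 0.0
```

```bash
python3 - <<'E'
from h import *
c=manip.camera("top"); incase(c,"vee",.048)
plan([(487.5,-208.2,140,182.7)],start=None) if 0 else None
s,p,y,M=pose()
plan([(487.5,-208.2,140,182.7)],start=(*(p*1000),y+360))
E
```

```text
vee 206 ztop med [35.8 42.8 49.6] pocket-frame [ -2.7   5.  -88.7  67.8  27.8]
t 28.9 pose [497.8   5.9 151.8] yaw -87.76 tilt [0.0005 0.0001] grip 0.603 0.0 F [-0.3  0.4 -0.3]
slide [0.89, 0.078, 0.049] twist z 0.2487 rows>= 6 -> [ 493. -101.  146.] 227.5
slide [0.687, -0.571, 0.049] twist z 0.2487 rows>= 6 -> [ 488. -208.  140.] 182.7
```

{"op": "carry_out", "data": {
  "increments": [
    {"hand": 0.4, "slide": [0.89, 0.078, 0.049], "twist": [0, 0, 0.2487]},
    {"hand": 0.4, "slide": [0.89, 0.078, 0.049], "twist": [0, 0, 0.2487]},
    {"hand": 0.4, "slide": [0.89, 0.078, 0.049], "twist": [0, 0, 0.2487]},
    {"hand": 0.4, "slide": [0.89, 0.078, 0.049], "twist": [0, 0, 0.2487]},
    {"hand": 0.4, "slide": [0.89, 0.078, 0.049], "twist": [0, 0, 0.2487]},
    {"hand": 0.4, "slide": [0.89, 0.078, 0.049], "twist": [0, 0, 0.2487]},
    {"hand": 0.4, "slide": [0.89, 0.078, 0.049], "twist": [0, 0, 0.2487]}
  ]
}}

```text
time: 29.6
position: [0.4931, -0.0991, 0.1457]
tool_rot: [0.0, -0.404, 0.915, 0.0]
wrist_force: [0.0, -0.6, -0.0]
grip_width: 0.599
grip_force: 0.0
```

{"op": "carry_out", "data": {
  "increments": [
    {"hand": 0.4, "slide": [0.687, -0.571, 0.049], "twist": [0, 0, 0.2487]},
    {"hand": 0.4, "slide": [0.687, -0.571, 0.049], "twist": [0, 0, 0.2487]},
    {"hand": 0.4, "slide": [0.687, -0.571, 0.049], "twist": [0, 0, 0.2487]},
    {"hand": 0.4, "slide": [0.687, -0.571, 0.049], "twist": [0, 0, 0.2487]},
    {"hand": 0.4, "slide": [0.687, -0.571, 0.049], "twist": [0, 0, 0.2487]},
    {"hand": 0.4, "slide": [0.687, -0.571, 0.049], "twist": [0, 0, 0.2487]},
    {"hand": 0.4, "slide": [0.687, -0.571, 0.049], "twist": [0, 0, 0.2487]},
    {"hand": 0.4, "slide": [0.687, -0.571, 0.049], "twist": [0, 0, 0.2487]},
    {"hand": 0.4, "slide": [0.687, -0.571, 0.049], "twist": [0, 0, 0.2487]}
  ]
}}

```text
time: 30.5
position: [0.4881, -0.2069, 0.1399]
tool_rot: [0.0, -0.026, 1.0, -0.0]
wrist_force: [-0.0, -0.7, -0.7]
grip_width: 0.599
grip_force: 0.0
```

```bash
python3 - <<'E'
from h import *
plan([]); full(487.5,-208.2,28,182.7)
c=manip.camera("top"); incase(c,"vee",.048); incase(c,"thin",.048); incase(c,"123",.058)
print(*blocks(c,.033,.0445,.04,yr=(-.1,.08)),sep="\n")
E
```

```text
t 30.5 pose [ 488.1 -206.9  139.9] yaw -177.03 tilt [ 0.0003 -0.    ] grip 0.599 0.0 F [-0.  -0.7 -0.7]
full slide [0.006, -0.011, 0.932] twist [-0.0, 0.0001, 0.0015]
vee 206 ztop med [35.5 43.5 49.7] pocket-frame [-2.9  3.4 89.6 71.  34.8]
thin 167 ztop med [36.7 47.5 52.2] pocket-frame [-1.5  4.4 89.6 79.8 30. ]
123 516 ztop med [53.9 57.9 61.7] pocket-frame [-1.8  2.5 88.3 78.1 51.8]
(np.int32(178), array([461.5,  25.7,  13.9,  60.8,  24.9]))
```

{"op": "carry_out", "data": {
  "increments": [
    {"hand": 0.4, "slide": [0.002, -0.003, 0.4], "twist": [0, 0, 0.0005]},
    {"hand": 0.4, "slide": [0.002, -0.003, 0.8], "twist": [0, 0, 0.0005]},
    {"hand": 0.4, "slide": [0.002, -0.003, 0.93], "twist": [0, 0, 0.0005]},
    {"hand": 0.4, "slide": [0.002, -0.003, 0.93], "twist": [0, 0, 0.0005]},
    {"hand": 1, "slide": [0.002, -0.003, 0.93], "twist": [0, 0, 0.0005]},
    {"hand": 1, "slide": [0.002, -0.003, 0.93], "twist": [0, 0, 0.0005]},
    {"hand": 1, "slide": [0.002, -0.003, 0.93], "twist": [0, 0, 0.0005]},
    {"hand": 1, "slide": [0.002, -0.003, 0.93], "twist": [0, 0, 0.0005]},
    {"hand": 1, "slide": [0.002, -0.003, 0.93], "twist": [0, 0, 0.0005]}
  ]
}}

```text
time: 31.45
position: [0.489, -0.2082, 0.0304]
tool_rot: [0.002, -0.024, 1.0, -0.001]
wrist_force: [-0.8, -0.5, 7.3]
grip_width: 0.281
grip_force: 60.2
```

{"op": "carry_out", "data": {
  "increments": [
    {"hand": 1, "slide": [0, 0, -0.4], "twist": [0, 0, 0]},
    {"hand": 1, "slide": [0, 0, -0.65], "twist": [0, 0, 0]},
    {"hand": 1, "slide": [0, 0, -0.65], "twist": [0, 0, 0]},
    {"hand": 1, "slide": [0, 0, -0.65], "twist": [0, 0, 0]}
  ]
}}

```text
time: 31.85
position: [0.4881, -0.2078, 0.1071]
tool_rot: [0.001, -0.024, 1.0, -0.0]
wrist_force: [-0.3, -0.3, -3.1]
grip_width: 0.28
grip_force: 59.7
```

```bash
python3 - <<'E'
from h import *
s,p,y,M=pose()
plan([(472.5,-19,107,193.5),(472.5,-19,30,193.5)],start=(*(p*1000),y%360))
E
```

```text
t 31.9 pose [ 488.1 -207.8  107.1] yaw -177.23 tilt [ 0.0019 -0.0007] grip 0.28 59.7 F [-0.3 -0.3 -3.1]
slide [0.027, 0.789, 0.0] twist z -0.0298 rows>= 2 -> [ 480. -113.  107.] 188.1
slide [-0.047, 0.788, 0.0] twist z -0.0298 rows>= 2 -> [472. -19. 107.] 193.5
slide [-0.0, 0.0, 0.642] twist z -0.0 rows>= 2 -> [472. -19.  30.] 193.5
```

{"op": "carry_out", "data": {
  "increments": [
    {"hand": 1, "slide": [0.027, 0.789, 0], "twist": [0, 0, -0.03]},
    {"hand": 1, "slide": [0.027, 0.789, 0], "twist": [0, 0, -0.03]},
    {"hand": 1, "slide": [0.027, 0.789, 0], "twist": [0, 0, -0.03]}
  ]
}}

```text
time: 32.15
position: [0.4786, -0.1093, 0.1047]
tool_rot: [-0.001, -0.073, 0.997, 0.001]
wrist_force: [0.3, -1.0, -2.0]
grip_width: 0.286
grip_force: 60.2
```

{"op": "carry_out", "data": {
  "increments": [
    {"hand": 1, "slide": [-0.047, 0.788, 0], "twist": [0, 0, -0.03]},
    {"hand": 1, "slide": [-0.047, 0.788, 0], "twist": [0, 0, -0.03]},
    {"hand": 1, "slide": [-0.047, 0.788, 0], "twist": [0, 0, -0.03]},
    {"hand": 1, "slide": [-0.047, 0.788, 0], "twist": [0, 0, -0.03]},
    {"hand": 1, "slide": [-0.047, 0.788, 0], "twist": [0, 0, -0.03]},
    {"hand": 1, "slide": [-0.047, 0.788, 0.3], "twist": [0, 0, -0.03]},
    {"hand": 1, "slide": [-0.047, 0.788, 0.55], "twist": [0, 0, -0.03]},
    {"hand": 1, "slide": [-0.047, 0.788, 0.63], "twist": [0, 0, -0.03]},
    {"hand": 1, "slide": [-0.047, 0.788, 0.64], "twist": [0, 0, -0.03]},
    {"hand": 1, "slide": [-0.047, 0.788, 0.64], "twist": [0, 0, -0.03]}
  ]
}}

```text
time: 33.15
position: [0.4718, -0.02, 0.0301]
tool_rot: [-0.0, -0.117, 0.993, -0.0]
wrist_force: [-2.8, -0.8, 3.9]
grip_width: 0.28
grip_force: 61.6
```

{"op": "carry_out", "data": {
  "increments": [
    {"hand": 0.66, "slide": [0, 0, 0], "twist": [0, 0, 0]},
    {"hand": 0.66, "slide": [0, 0, 0], "twist": [0, 0, 0]},
    {"hand": 0.66, "slide": [0, 0, 0], "twist": [0, 0, 0]},
    {"hand": 0.66, "slide": [0, 0, -0.3], "twist": [0, 0, 0]},
    {"hand": 0.66, "slide": [0, 0, -0.6], "twist": [0, 0, 0]},
    {"hand": 0, "slide": [0.95, 0, -0.8], "twist": [0, 0, 0]},
    {"hand": 0, "slide": [0.95, 0, -0.8], "twist": [0, 0, 0]},
    {"hand": 0, "slide": [0.95, 0, -0.8], "twist": [0, 0, 0]},
    {"hand": 0, "slide": [0.95, 0, -0.8], "twist": [0, 0, 0]},
    {"hand": 0, "slide": [0.95, 0, -0.8], "twist": [0, 0, 0]}
  ]
}}

```text
time: 34.15
position: [0.3619, -0.0456, 0.1257]
tool_rot: [0.001, -0.118, 0.993, -0.0]
wrist_force: [-0.3, 0.5, -0.2]
grip_width: 1.0
grip_force: 0.0
```

```bash
python3 - <<'E'
from h import *
plan([])
c=manip.camera("top")
print(*blocks(c,.033,.0455,.04,yr=(-.1,.08)),sep="\n")
E
```

```text
t 34.1 pose [361.9 -45.6 125.7] yaw -166.46 tilt [ 0.0019 -0.0002] grip 1.0 0.0 F [-0.3  0.5 -0.2]
(np.int32(185), array([472. , -17.6,  13.1,  60.8,  25.4]))
(np.int32(187), array([461.3,  25.9,  13.6,  60.7,  25.3]))
```

```bash
python3 - <<'E'
from h import *
full(456.9,1.9,125,193.4); full(456.9,1.9,36,193.4)
E
```

```text
full slide [-0.861, 0.198, 0.004] twist [-0.0001, 0.0003, 0.0009]
full slide [-0.86, 0.198, 0.745] twist [-0.0001, 0.0003, 0.0009]
```

{"op": "carry_out", "data": {
  "increments": [
    {"hand": 0, "slide": [-0.86, 0.198, 0], "twist": [0, 0, 0.0009]},
    {"hand": 0, "slide": [-0.86, 0.198, 0], "twist": [0, 0, 0.0009]},
    {"hand": 0, "slide": [-0.86, 0.198, 0], "twist": [0, 0, 0.0009]},
    {"hand": 0, "slide": [-0.86, 0.198, 0], "twist": [0, 0, 0.0009]},
    {"hand": 0, "slide": [-0.86, 0.198, 0.4], "twist": [0, 0, 0.0009]},
    {"hand": 0, "slide": [-0.86, 0.198, 0.65], "twist": [0, 0, 0.0009]},
    {"hand": 0, "slide": [-0.86, 0.198, 0.745], "twist": [0, 0, 0.0009]},
    {"hand": 0, "slide": [-0.86, 0.198, 0.745], "twist": [0, 0, 0.0009]},
    {"hand": 0.3, "slide": [-0.86, 0.198, 0.745], "twist": [0, 0, 0.0009]},
    {"hand": 0.36, "slide": [-0.86, 0.198, 0.745], "twist": [0, 0, 0.0009]},
    {"hand": 1, "slide": [-0.86, 0.198, 0.745], "twist": [0, 0, 0.0009]},
    {"hand": 1, "slide": [-0.86, 0.198, 0.745], "twist": [0, 0, 0.0009]},
    {"hand": 1, "slide": [-0.86, 0.198, 0.745], "twist": [0, 0, 0.0009]},
    {"hand": 1, "slide": [-0.86, 0.198, 0.745], "twist": [0, 0, 0.0009]},
    {"hand": 1, "slide": [-0.86, 0.198, 0.745], "twist": [0, 0, 0.0009]}
  ],
  "squeeze": 80
}}

```text
time: 35.7
position: [0.4575, 0.0022, 0.0385]
tool_rot: [0.002, -0.117, 0.993, 0.0]
wrist_force: [-0.7, 1.3, 8.5]
grip_width: 0.572
grip_force: 80.7
```

{"op": "carry_out", "data": {
  "increments": [
    {"hand": 1, "slide": [0, 0, -0.3], "twist": [0, 0, 0]},
    {"hand": 1, "slide": [0, 0, -0.65], "twist": [0, 0, 0]},
    {"hand": 1, "slide": [0, 0, -0.95], "twist": [0, 0, 0]},
    {"hand": 1, "slide": [0, 0, -0.95], "twist": [0, 0, 0]}
  ]
}}

```text
time: 36.1
position: [0.4581, 0.0019, 0.1558]
tool_rot: [0.004, -0.117, 0.993, -0.0]
wrist_force: [1.3, -0.1, -2.9]
grip_width: 0.567
grip_force: 83.9
```

```bash
python3 - <<'E'
from h import *
s,p,y,M=pose()
plan([(435,110,151,236),(411.2,211.3,140,272.2)],start=(*(p*1000),y%360))
E
```

```text
t 36.1 pose [458.1   1.9 155.8] yaw -166.59 tilt [0.0086 0.0002] grip 0.567 83.9 F [ 1.3 -0.1 -2.9]
slide [-0.021, 0.921, 0.04] twist z -0.2366 rows>= 5 -> [435. 110. 151.] 236.0
slide [-0.589, 0.636, 0.092] twist z -0.2011 rows>= 5 -> [411. 211. 140.] 272.2
```

{"op": "carry_out", "data": {
  "increments": [
    {"hand": 1, "slide": [-0.021, 0.921, 0.04], "twist": [0, 0, -0.2366]},
    {"hand": 1, "slide": [-0.021, 0.921, 0.04], "twist": [0, 0, -0.2366]},
    {"hand": 1, "slide": [-0.021, 0.921, 0.04], "twist": [0, 0, -0.2366]},
    {"hand": 1, "slide": [-0.021, 0.921, 0.04], "twist": [0, 0, -0.2366]},
    {"hand": 1, "slide": [-0.021, 0.921, 0.04], "twist": [0, 0, -0.2366]},
    {"hand": 1, "slide": [-0.021, 0.921, 0.04], "twist": [0, 0, -0.2366]},
    {"hand": 1, "slide": [-0.021, 0.921, 0.04], "twist": [0, 0, -0.2366]}
  ]
}}

```text
time: 36.8
position: [0.4327, 0.1098, 0.1449]
tool_rot: [-0.0, -0.467, 0.884, 0.0]
wrist_force: [0.3, 0.4, -2.8]
grip_width: 0.577
grip_force: 84.2
```

{"op": "carry_out", "data": {
  "increments": [
    {"hand": 1, "slide": [-0.589, 0.636, 0.092], "twist": [0, 0, -0.2011]},
    {"hand": 1, "slide": [-0.589, 0.636, 0.092], "twist": [0, 0, -0.2011]},
    {"hand": 1, "slide": [-0.589, 0.636, 0.092], "twist": [0, 0, -0.2011]},
    {"hand": 1, "slide": [-0.589, 0.636, 0.092], "twist": [0, 0, -0.2011]},
    {"hand": 1, "slide": [-0.589, 0.636, 0.092], "twist": [0, 0, -0.2011]},
    {"hand": 1, "slide": [-0.589, 0.636, 0.092], "twist": [0, 0, -0.2011]},
    {"hand": 1, "slide": [-0.589, 0.636, 0.092], "twist": [0, 0, -0.2011]},
    {"hand": 1, "slide": [-0.589, 0.636, 0.092], "twist": [0, 0, -0.2011]},
    {"hand": 1, "slide": [-0.589, 0.636, 0.092], "twist": [0, 0, -0.2011]}
  ]
}}

```text
time: 37.7
position: [0.4092, 0.211, 0.1342]
tool_rot: [-0.0, 0.72, -0.694, 0.0]
wrist_force: [0.1, 0.8, -3.4]
grip_width: 0.577
grip_force: 84.2
```

```bash
python3 - <<'E'
from h import *
plan([]); full(411.6,211.6,75,272.2)
E
```

```text
t 37.7 pose [409.2 211.  134.2] yaw -87.91 tilt [ 0.0003 -0.    ] grip 0.577 84.2 F [ 0.1  0.8 -3.4]
full slide [-0.004, -0.02, 0.493] twist [-0.0001, -0.0, -0.0006]
```

Now down to just above the rim; I'll correct there.

{"op": "carry_out", "data": {
  "increments": [
    {"hand": 1, "slide": [-0.004, -0.02, 0.2], "twist": [0, 0, -0.0006]},
    {"hand": 1, "slide": [-0.004, -0.02, 0.4], "twist": [0, 0, -0.0006]},
    {"hand": 1, "slide": [-0.004, -0.02, 0.48], "twist": [0, 0, -0.0006]},
    {"hand": 1, "slide": [-0.004, -0.02, 0.48], "twist": [0, 0, -0.0006]},
    {"hand": 1, "slide": [-0.004, -0.02, 0.48], "twist": [0, 0, -0.0006]},
    {"hand": 1, "slide": [-0.004, -0.02, 0.48], "twist": [0, 0, -0.0006]}
  ]
}}

```text
time: 38.3
position: [0.4121, 0.212, 0.0779]
tool_rot: [-0.001, 0.721, -0.693, 0.0]
wrist_force: [0.0, -0.2, -3.9]
grip_width: 0.571
grip_force: 84.2
```

```bash
python3 - <<'E'
from h import *
plan([]); full(411.6,211.6,50,272.2)
E
```

```text
t 38.3 pose [412.1 212.   77.9] yaw -87.72 tilt [0.0018 0.0008] grip 0.571 84.2 F [ 0.  -0.2 -3.9]
full slide [0.004, 0.005, 0.232] twist [-0.0006, 0.0002, 0.0005]
```

{"op": "carry_out", "data": {
  "increments": [
    {"hand": 1, "slide": [0.002, 0, 0.06], "twist": [0, 0, 0]},
    {"hand": 1, "slide": [0.002, 0, 0.11], "twist": [0, 0, 0]},
    {"hand": 1, "slide": [0.002, 0, 0.15], "twist": [0, 0, 0]},
    {"hand": 1, "slide": [0.002, 0, 0.18], "twist": [0, 0, 0]},
    {"hand": 1, "slide": [0.002, 0, 0.21], "twist": [0, 0, 0]},
    {"hand": 1, "slide": [0.002, 0, 0.235], "twist": [0, 0, 0]},
    {"hand": 1, "slide": [0.002, 0, 0.255], "twist": [0, 0, 0]},
    {"hand": 1, "slide": [0.002, 0, 0.255], "twist": [0, 0, 0]}
  ]
}}

```text
time: 39.1
position: [0.4115, 0.2114, 0.0467]
tool_rot: [-0.0, 0.721, -0.693, 0.0]
wrist_force: [-2.4, -2.0, 3.3]
grip_width: 0.567
grip_force: 84.3
```

{"op": "carry_out", "data": {
  "increments": [
    {"hand": 0.37, "slide": [0, 0, 0], "twist": [0, 0, 0]},
    {"hand": 0.37, "slide": [0, 0, 0], "twist": [0, 0, 0]},
    {"hand": 0.37, "slide": [0, 0, 0], "twist": [0, 0, 0]},
    {"hand": 0.37, "slide": [0, 0, -0.1], "twist": [0, 0, 0]},
    {"hand": 0.37, "slide": [0, 0, -0.4], "twist": [0, 0, 0]},
    {"hand": 0.37, "slide": [0, 0, -0.8], "twist": [0, 0, 0]},
    {"hand": 0.37, "slide": [0, 0, -1], "twist": [0, 0, 0]},
    {"hand": 0.37, "slide": [0.5, 0, -1], "twist": [0, 0, 0]},
    {"hand": 0.37, "slide": [1, 0, -1], "twist": [0, 0, 0]},
    {"hand": 0.37, "slide": [1, 0, -1], "twist": [0, 0, 0]},
    {"hand": 0.37, "slide": [1, 0, -1], "twist": [0, 0, 0]}
  ]
}}

```text
time: 40.2
position: [0.4163, 0.0896, 0.1672]
tool_rot: [-0.0, 0.72, -0.694, 0.0]
wrist_force: [0.3, 0.4, 1.2]
grip_width: 0.629
grip_force: 0.0
```

{"op": "carry_out", "data": {
  "increments": [
    {"hand": 0.8, "slide": [1, -0.8, -0.5], "twist": [0, 0, 0]},
    {"hand": 1, "slide": [1, -0.8, -0.5], "twist": [0, 0, 0]},
    {"hand": 1, "slide": [1, -0.8, -0.5], "twist": [0, 0, 0]},
    {"hand": 1, "slide": [1, -0.8, -0.5], "twist": [0, 0, 0]},
    {"hand": 1, "slide": [1, -0.8, -0.5], "twist": [0, 0, 0]}
  ]
}}

```text
time: 40.7
position: [0.5183, -0.0253, 0.2268]
tool_rot: [-0.0, 0.72, -0.693, 0.0]
wrist_force: [-0.2, -0.0, -0.3]
grip_width: -0.0
grip_force: 0.0
```

```bash
python3 - <<'E'
from h import *
plan([])
c=manip.camera("top")
for n,h in(("vee",.048),("thin",.048),("123",.058),("thick",.048)): incase(c,n,h)
cv2.imwrite("pics/d.png",cv2.resize(c["image"][150:250,85:255,::-1],None,fx=4.6,fy=4.6,interpolation=cv2.INTER_CUBIC))
W=cloud(c)
# mate gap: dump tops profile across case x through pocket centre
o=np.array([452.1,172.05]); a=np.radians(2.2); Rm=np.array([[np.cos(a),-np.sin(a)],[np.sin(a),np.cos(a)]])
L=(W[...,:2]*1000-o)@Rm
for k in PK:
    l=L-PK[k]; m=(abs(l[...,0])<33)&(abs(l[...,1])<46)
    t=(W[...,2]>(.051 if k=="123" else .042))&(W[...,2]<.07)&m; q=l[t]
    print(k,t.sum(),"x",np.percentile(q[:,0],[3,97]).round(1),"y",np.percentile(q[:,1],[3,97]).round(1),"z",(np.median(W[...,2][t])*1000).round(1))
m=(W[...,1]>.25)&(W[...,1]<.33)&(W[...,0]>.3)&(W[...,0]<.6)&(W[...,2]>.1)
print("lid",np.percentile(W[m],[2,50,98],axis=0).round(3).tolist())
E
```

```text
t 40.7 pose [518.3 -25.3 226.8] yaw -87.81 tilt [0.001  0.0001] grip -0.0 0.0 F [-0.2 -0.  -0.3]
vee 211 ztop med [35.4 42.5 49.2] pocket-frame [ -2.1   3.5 -89.1  71.2  32.9]
thin 174 ztop med [36.  47.5 51.8] pocket-frame [ -2.3   4.  -87.5  84.3  32.5]
123 510 ztop med [54.5 58.3 61.8] pocket-frame [-2.3  2.6 90.  78.3 50.4]
thick 429 ztop med [42.7 47.7 51.6] pocket-frame [ 0.5  3.5 88.1 67.5 52.2]
thin 143 x [-7.7  4.4] y [-32.6  41.6] z 48.5
thick 392 x [-22.3  24.8] y [-26.1  31.8] z 48.0
vee 111 x [-13.4   9.5] y [-25.8  33. ] z 46.2
123 493 x [-25.7  21.1] y [-32.   39.7] z 58.3
lid [[0.371, 0.272, 0.133], [0.449, 0.294, 0.222], [0.525, 0.317, 0.228]]
```

View pics/d.png

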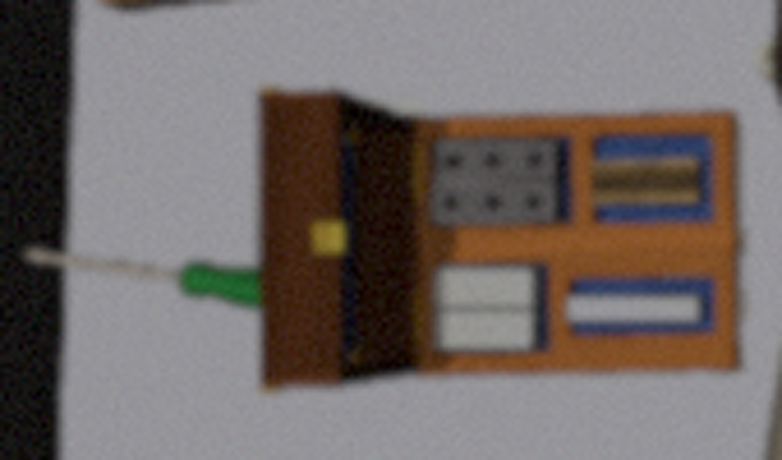

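All six blocks stand down in their pockets, with the mates touching: 123 at (500,182), thick at (485,308), vee at (650,183) and thin at (635,308). The lid is upright at (305,235). Next I'll go over the lid to push it from the left.

```bash
python3 - <<'E'
from h import *
s,p,y,M=pose()
plan([(470,60,305,272.2),(452,372,305,272.2),(452,372,186,272.2)],start=(*(p*1000),y%360))
E
```

```text
t 40.8 pose [517.3 -24.3 226.2] yaw -87.76 tilt [-0.0001  0.0004] grip -0.002 0.0 F [-0.6  1.  -0.4]
slide [-0.718, 0.366, -0.657] twist z 0.0002 rows>= 3 -> [470.  60. 305.] 272.2
slide [-0.868, 0.017, -0.0] twist z -0.0 rows>= 3 -> [464. 164. 305.] 272.2
slide [-0.868, 0.017, -0.0] twist z -0.0 rows>= 3 -> [458. 268. 305.] 272.2
slide [-0.868, 0.017, -0.0] twist z -0.0 rows>= 3 -> [452. 372. 305.] 272.2
slide [0.0, -0.0, 0.992] twist z -0.0 rows>= 3 -> [452. 372. 186.] 272.2
```

{"op": "carry_out", "data": {
  "increments": [
    {"hand": 1, "slide": [-0.718, 0.366, -0.657], "twist": [0, 0, 0]},
    {"hand": 1, "slide": [-0.718, 0.366, -0.657], "twist": [0, 0, 0]},
    {"hand": 1, "slide": [-0.718, 0.366, -0.657], "twist": [0, 0, 0]},
    {"hand": 1, "slide": [-0.718, 0.366, -0.657], "twist": [0, 0, 0]},
    {"hand": 1, "slide": [-0.718, 0.366, -0.657], "twist": [0, 0, 0]}
  ]
}}

```text
time: 41.25
position: [0.4691, 0.0609, 0.3046]
tool_rot: [-0.0, 0.722, -0.692, 0.0]
wrist_force: [-0.1, -0.5, -0.2]
grip_width: -0.0
grip_force: 0.0
```

{"op": "carry_out", "data": {
  "increments": [
    {"hand": 1, "slide": [-0.868, 0.017, 0], "twist": [0, 0, 0]},
    {"hand": 1, "slide": [-0.868, 0.017, 0], "twist": [0, 0, 0]},
    {"hand": 1, "slide": [-0.868, 0.017, 0], "twist": [0, 0, 0]},
    {"hand": 1, "slide": [-0.868, 0.017, 0], "twist": [0, 0, 0]}
  ]
}}

```text
time: 41.65
position: [0.4631, 0.1645, 0.3032]
tool_rot: [0.001, 0.722, -0.692, -0.0]
wrist_force: [0.0, 0.1, -1.4]
grip_width: -0.003
grip_force: 0.0
```

{"op": "carry_out", "data": {
  "increments": [
    {"hand": 1, "slide": [-0.868, 0.017, 0], "twist": [0, 0, 0]},
    {"hand": 1, "slide": [-0.868, 0.017, 0], "twist": [0, 0, 0]},
    {"hand": 1, "slide": [-0.868, 0.017, 0], "twist": [0, 0, 0]},
    {"hand": 1, "slide": [-0.868, 0.017, 0], "twist": [0, 0, 0]}
  ]
}}

```text
time: 42.05
position: [0.4574, 0.2674, 0.3038]
tool_rot: [0.001, 0.721, -0.693, 0.0]
wrist_force: [-0.5, -1.3, -0.4]
grip_width: -0.004
grip_force: 0.0
```

{"op": "carry_out", "data": {
  "increments": [
    {"hand": 1, "slide": [-0.868, 0.017, 0], "twist": [0, 0, 0]},
    {"hand": 1, "slide": [-0.868, 0.017, 0], "twist": [0, 0, 0]},
    {"hand": 1, "slide": [-0.868, 0.017, 0], "twist": [0, 0, 0]},
    {"hand": 1, "slide": [-0.868, 0.017, 0], "twist": [0, 0, 0]},
    {"hand": 1, "slide": [-0.868, 0.017, 0], "twist": [0, 0, 0]}
  ]
}}

```text
time: 42.55
position: [0.4516, 0.3699, 0.305]
tool_rot: [0.0, 0.721, -0.693, 0.0]
wrist_force: [0.2, -0.3, 0.3]
grip_width: -0.004
grip_force: 0.0
```

```bash
python3 - <<'E'
from h import *
plan([(452,372,186,-87.8),(446,230,186,-87.8)])
c=manip.camera("scene")
cv2.imwrite("pics/e.png",cv2.resize(c["image"][80:260,60:270,::-1],None,fx=3.3,fy=3.3,interpolation=cv2.INTER_CUBIC))
E
```

```text
t 42.5 pose [451.6 369.9 305. ] yaw -87.80 tilt [ 0.0003 -0.0006] grip -0.004 0.0 F [ 0.2 -0.3  0.3]
slide [-0.017, -0.004, 0.992] twist z -0.0 rows>= 3 -> [452. 372. 186.] -87.8
slide [0.59, 0.048, -0.0] twist z -0.0 rows>= 2 -> [449. 301. 186.] -87.8
slide [0.59, 0.048, -0.0] twist z -0.0 rows>= 2 -> [446. 230. 186.] -87.8
```

View pics/e.png

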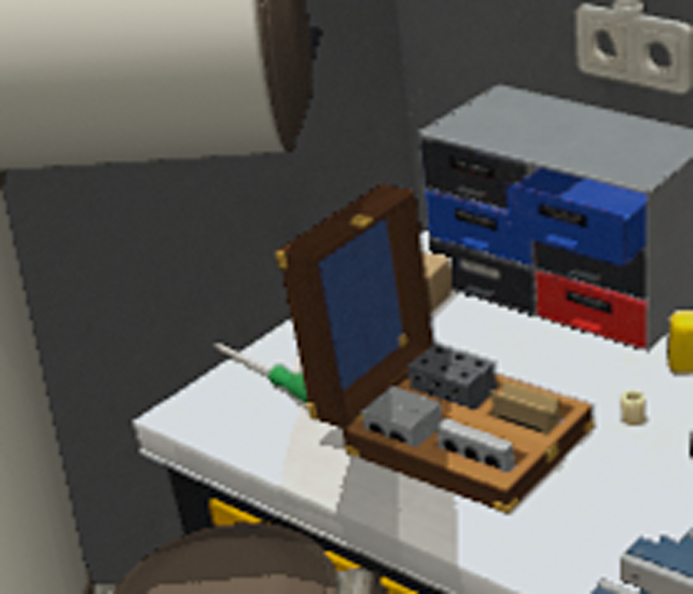

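The scene view shows all blocks seated, the lid upright at (355,300) and the forearm hiding the gripper behind it. I'll descend behind the lid and push.

{"op": "carry_out", "data": {
  "increments": [
    {"hand": 1, "slide": [-0.01, 0, 0.3], "twist": [0, 0, 0]},
    {"hand": 1, "slide": [-0.01, 0, 0.7], "twist": [0, 0, 0]},
    {"hand": 1, "slide": [-0.01, 0, 0.99], "twist": [0, 0, 0]},
    {"hand": 1, "slide": [-0.01, 0, 0.99], "twist": [0, 0, 0]},
    {"hand": 1, "slide": [-0.01, 0, 0.99], "twist": [0, 0, 0]}
  ]
}}

```text
time: 43.1
position: [0.4513, 0.3719, 0.1875]
tool_rot: [-0.0, 0.721, -0.693, 0.0]
wrist_force: [-0.6, 0.1, 2.1]
grip_width: -0.003
grip_force: 0.0
```

{"op": "carry_out", "data": {
  "increments": [
    {"hand": 1, "slide": [0.12, 0, 0], "twist": [0, 0, 0]},
    {"hand": 1, "slide": [0.24, 0, 0], "twist": [0, 0, 0]},
    {"hand": 1, "slide": [0.32, 0, 0], "twist": [0, 0, 0]},
    {"hand": 1, "slide": [0.4, 0, 0], "twist": [0, 0, 0]},
    {"hand": 1, "slide": [0.48, 0, 0], "twist": [0, 0, 0]},
    {"hand": 1, "slide": [0.56, 0, 0], "twist": [0, 0, 0]},
    {"hand": 1, "slide": [0.64, 0, 0], "twist": [0, 0, 0]},
    {"hand": 1, "slide": [0.72, 0, 0], "twist": [0, 0, 0]},
    {"hand": 1, "slide": [0.8, 0, 0], "twist": [0, 0, 0]},
    {"hand": 1, "slide": [0.88, 0, 0], "twist": [0, 0, 0]},
    {"hand": 1, "slide": [0.96, 0, 0], "twist": [0, 0, 0]},
    {"hand": 1, "slide": [0.96, 0, 0], "twist": [0, 0, 0]},
    {"hand": 1, "slide": [0.96, 0, 0], "twist": [0, 0, 0]},
    {"hand": 1, "slide": [0.96, 0, 0], "twist": [0, 0, 0]}
  ]
}}

```text
time: 44.5
position: [0.4556, 0.2582, 0.186]
tool_rot: [-0.0, 0.721, -0.693, 0.0]
wrist_force: [0.8, 0.1, 0.6]
grip_width: 0.001
grip_force: 0.0
```

```bash
python3 - <<'E'
from h import *
plan([])
for n in("top","scene"):
    c=manip.camera(n); W=cloud(c); m=(abs(W[...,0]-.45)<.12)&(W[...,1]>.05)&(W[...,1]<.34)&(W[...,2]>.02)&(W[...,2]<.24)
    print(n,m.sum(),np.percentile(W[m],[5,25,50,75,95],axis=0).round(3).tolist())
E
```

```text
t 44.5 pose [455.6 258.2 186. ] yaw -87.70 tilt [0.0003 0.0001] grip 0.001 0.0 F [0.8 0.1 0.6]
top 4236 [[0.382, 0.084, 0.031], [0.414, 0.119, 0.09], [0.452, 0.167, 0.109], [0.492, 0.218, 0.125], [0.524, 0.26, 0.137]]
scene 3053 [[0.374, 0.074, 0.027], [0.382, 0.093, 0.058], [0.428, 0.154, 0.08], [0.472, 0.221, 0.088], [0.521, 0.26, 0.206]]
```

{"op": "carry_out", "data": {
  "increments": [
    {"hand": 1, "slide": [0, 0, -0.5], "twist": [0, 0, 0]},
    {"hand": 1, "slide": [0, 0, -0.9], "twist": [0, 0, 0]},
    {"hand": 1, "slide": [0.5, -0.4, -0.9], "twist": [0, 0, 0]},
    {"hand": 1, "slide": [1, -0.4, -0.9], "twist": [0, 0, 0]},
    {"hand": 1, "slide": [1, -0.4, -0.9], "twist": [0, 0, 0]},
    {"hand": 1, "slide": [1, -0.4, -0.9], "twist": [0, 0, 0]}
  ]
}}

```text
time: 45.2
position: [0.5092, 0.1371, 0.2942]
tool_rot: [0.0, 0.72, -0.694, 0.0]
wrist_force: [0.2, 0.1, 0.2]
grip_width: -0.001
grip_force: 0.0
```

{"op": "carry_out", "data": {
  "increments": [
    {"hand": 1, "slide": [1, 0, 0], "twist": [0, 0, 0]},
    {"hand": 1, "slide": [1, 0, 0], "twist": [0, 0, 0]},
    {"hand": 1, "slide": [1, 0, 0], "twist": [0, 0, 0]},
    {"hand": 1, "slide": [1, 0, 0], "twist": [0, 0, 0]},
    {"hand": 1, "slide": [1, 0, 0], "twist": [0, 0, 0]}
  ]
}}

```text
time: 45.7
position: [0.5132, 0.0206, 0.294]
tool_rot: [-0.0, 0.721, -0.693, -0.0]
wrist_force: [-0.2, 0.6, -0.4]
grip_width: -0.003
grip_force: 0.0
```

{"op": "carry_out", "data": {
  "increments": [
    {"hand": 1, "slide": [1, 0, 0], "twist": [0, 0, 0]},
    {"hand": 1, "slide": [1, 0, 0], "twist": [0, 0, 0]},
    {"hand": 1, "slide": [1, 0, 0], "twist": [0, 0, 0]},
    {"hand": 1, "slide": [1, 0, 0], "twist": [0, 0, 0]},
    {"hand": 1, "slide": [1, 0, 0], "twist": [0, 0, 0]}
  ]
}}

```text
time: 46.2
position: [0.5182, -0.0986, 0.2939]
tool_rot: [-0.0, 0.721, -0.693, -0.0]
wrist_force: [-0.0, 0.0, 0.4]
grip_width: 0.003
grip_force: 0.0
```

```bash
python3 - <<'E'
from h import *
c=manip.camera("top"); W=cloud(c); m=(abs(W[...,0]-.45)<.06)&(W[...,1]>.09)&(W[...,1]<.25)&(W[...,2]>.04)&(W[...,2]<.14)
p=W[m]; A=np.c_[p[:,:2]-p[:,:2].mean(0),np.ones(len(p))]; print(m.sum(),np.linalg.lstsq(A,p[:,2],rcond=None)[0].round(4)); plan([])
c=manip.camera("scene"); cv2.imwrite("pics/f.png",cv2.resize(c["image"][80:300,60:340,::-1],None,fx=2.6,fy=2.6,interpolation=cv2.INTER_CUBIC))
E
```

```text
2562 [-0.0026 -0.0022  0.0733]
t 46.2 pose [518.2 -98.3 294. ] yaw -87.62 tilt [0.0001 0.0004] grip 0.002 0.0 F [ 0.3  0.2 -0.5]
```

View pics/f.png

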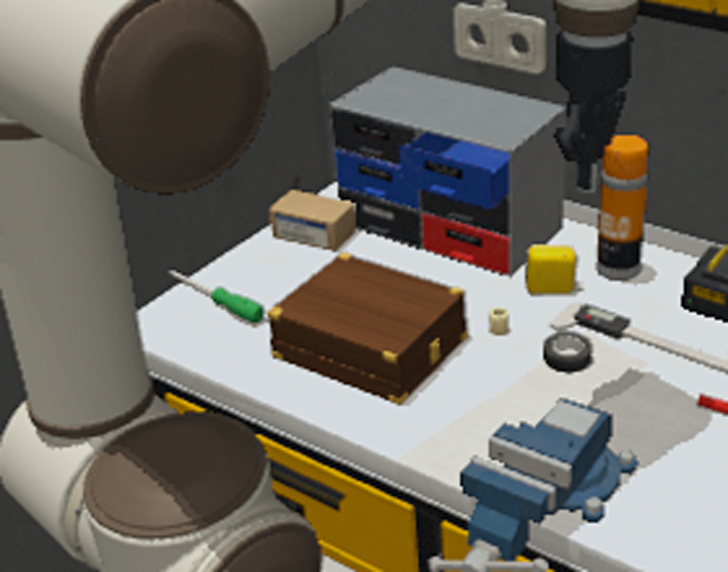

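The lid is shut: the case at (370,325) is closed, its top is level at 73 mm, and the gripper is clear of everything. Handing in.

```bash
python3 -c "
from station import manip
print(manip.sign_off())"
```

```text
the job is handed in; nothing more can be done
None
```

All six blocks that were on the bench are down in their pockets: the 123 and thick pairs side against side, the thin parallel and V-block alone. The lid is shut and the job was handed in at about 46 s; the hand-in gave no verdict.

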